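# Slide the coolant-dye bottle home to the bench rail

## Task

On the radiator bench, push the tall green bottle along the bench top into the one empty place of the grey rail, the place marked with a yellow disc, until it stands upright on the disc and fully home against the rail's back wall. It is narrow and full, so push it low on its body with the fingertips or the outside of the fingers: never take it between the fingers, lift it or let it tip. Leave the two cans and everything else on the bench where they are.

Things in the scene. Friction and masses are not known exactly. Their poses are not given: they have to be found in the camera images.
- bottle: Loose full green bottle, paper band, white cap, about 0.35 kg. Origin: centre of its underside, on the bench; z up; round about z. Body 56 mm in diameter from 0 to 58 mm up, then a long cone to a 28 mm neck at 120 mm; cap 33 mm across, 172 to 200 mm up. It slides on its base when pushed within about 20 mm of the bench but can tip when pushed 40 mm up or higher.
- disc: Flat yellow disc, 72 mm in diameter, painted on the bench in the rail's empty place (no height). Origin: its centre, where the bottle's axis stands when the bottle is home (it then touches the rail's back wall, to 1 mm). x points into the rail, square to its back wall; y runs along the rail.
- rail: Fixed grey rail, 3 places 110 mm apart, open towards the robot, no floor or sill. Origin: on the bench, centre of middle place; x into the back wall, y along it. Places at y = -110, 0, 110 mm. Back wall 340 long, 45 high, 5 thick, front face at x = 29; flat foot behind to x = 64. Dividers 4 thick, 30 high at y = -165, -55, 55, 165, from x = -5 to the wall. Turned at most 0.15 rad.
- can_blue: Loose blue can, 56 mm in diameter, 152 mm tall, standing in one of the other two places; leave it. Origin: centre of its underside.
- can_red: Loose red can, 56 mm in diameter, 152 mm tall, standing in the other place; leave it. Origin: centre of its underside.
- jar: Loose amber jar with a steel lid, 68 mm in diameter, 75 mm tall, off to the robot's right; leave it. Origin: centre of its underside.
- wrench: Loose steel wrench lying on the bench to the robot's left; leave it. Origin: under its middle, x along it.
- brush: Loose brush lying on the bench to the robot's right; leave it. Origin: under its middle, x along it.
- radiator_cap: Loose steel and brass radiator cap, 62 mm wide, 20 mm high, lying on the bench to the robot's left; leave it. Origin: centre of its underside.
Not all that is in view belongs to the job. Leave any orange or purple look-alike of the bottle alone.

How it is judged:
By the outcome, as a careful person would: the job done as asked, in the order asked, and still so for the second after the job is handed in, with the robot touching nothing.
It also fails if it takes over 43 s, if anything falls off the work surface, if the arm or the gripper's body presses on something with over 40 N, if the wrist force passes 120 N, or if a joint passes its speed limit or range.

## Robot

A 6-joint arm with a two-finger parallel gripper is mounted at the origin on the work surface. World frame = base frame: x ahead of the robot, y to its left, z up, the work surface at z = 0. Lengths are in m, angles in rad, forces in N, time in s.
With the tool pointing down it reaches from about 0.3 to 0.775 m from the base axis. Payload 14.6 kg.
Tool frame: the origin (TCP) lies at the very end of the fingers, on their centre line; the grasp point (between the pads) lies 19 mm behind it; y points along the fingers, z is the direction in which the jaws open and shut, and the axes are right-handed (so a half turn about y gives the same grasp; the last joint's range is limited). The gripper opens to 94 mm and grips with 3 to 60 N. Pads are 16 mm wide; open, the fingers measure 119 mm over their backs; the gripper's body (75 mm by 177 mm) begins 78 mm behind the grasp point.
Start: joints at [1.08, 0.3, 1.521, -0, 1.321, -0.067], TCP at [0.226, 0.501, 0.205] pointing down, gripper open.
Joint ranges: [-3.03, 3.03], [-0.79, 2.21], [0.23, 2.52], [-1.04, 4.18], [0, 3.07], [-2.55, 2.55]. Speed limits (rad/s): [2.22, 2.22, 2.57, 3.14, 3.14, 3.14].

## Interface

Orientations are given as [roll, pitch, yaw] about the fixed x, y, z axes, in that order (R = Rz(yaw) Ry(pitch) Rx(roll)).
In Python, from station import get_obs, camera, hand_in, masks_of gives the robot as it stands.
- The arm moves only by the shell command python3 -m jog 'ROWS' [FORCE]. ROWS is text: rows parted by semicolons, each of 7 numbers parted by spaces: the shift along the world's x, y, z in mm, then the turn, a rotation vector about the world's x, y, z in degrees, then the closure, from 0 (fully open) to 1 (shut). A call has 1 to 10 rows; each row is the pose to reach, as a shift and turn from the pose measured when the call began; what a row does not reach only later rows make up. A row lasts 1/12 s, in which the tool goes at most 41.7 mm and 7.16 degrees, less where a joint would pass 70% of its speed; a pose out of reach is approached as far as the arm can. A call with a gripper value outside its range is refused whole. The fingers move at their own pace and stop on an object; FORCE is the grip in N (left out, the last holds). Time passes only in rows, so rows that repeat a pose let the fingers close. It gives the time, the measured TCP pose, the force and the opening at its end, in the units of the state.
- get_obs(): the state, without advancing time (a new reading comes with each control period).
- camera(name): name is "scene" or "top" or "wrist"; returns a dict with "img" (384x512x3 uint8, red, green, blue), "range_z" (384x512 float32, m along the optical axis (not along the pixel's ray), 0 where there is no reading), "fx", "fy", "cx", "cy" (pixels), "rvec" (rotation vector, rad) and "tvec" (3), from world to camera coordinates, as OpenCV has them. Camera axes: x right, y down, z forward; pixel columns grow to the right and rows downward; lengths in m; the calibration is good to about 2 mm. A picture is of the moment at which its call begins.
- hand_in(): hands the job in, once; it reports no verdict.
Trained networks look in the newest picture that a camera, given by its name, has taken for a name from the list of things; names that differ only in an ending like _2 or _b are one class to them, and where a whole thing is asked for, a point or a joint stands for the part that bears it (a point fixed in the world has none). Each returns a list of dicts, best first, with "conf" (0 to 1); they miss things now and then, are a little off and sometimes report something else, mostly with a low value. They report only what shows in the picture. A call takes as long as a camera call. They do not tell look-alikes from the thing itself.
- masks_of(thing, camera): "mask" (384x512 bool, what is visible of it) and "extent" ([left, top, right, bottom] in pixels, round what is visible of it).
The state is a dict: "time_s": time; "qpos": joint angles; "joint_vel": joint speeds; "tau": joint torques, N m; "ee_pos": TCP position; "eef_rot": TCP orientation; "force": force on the tool from outside, world axes, zero at the start; "moment": the same for the moment, N m; "grip_width": finger opening in m.
Only numpy, scipy, OpenCV 4.12 (cv2) and the standard library are available. Lean on these libraries where they do the work, as an engineer would, in place of code of your own. Each camera call takes 0.05 s, during which the arm holds its last target.

## Working session

There is one attempt and no reset: what is moved stays moved. The work goes in short steps, Python scripts to look and compute and a shell command to move; the robot and the scene stay as the last step left them, time stands still between calls to the robot, and variables do not carry over. Pictures are saved under pics/ and viewed, and the job is handed in when it is done.

```bash
ls; mkdir -p pics; python3 - <<'E'
from station import *
import cv2,numpy as np
o=get_obs();print({k:np.round(v,3) for k,v in o.items()})
for n in ["scene","top"]:
    c=camera(n);cv2.imwrite(f"pics/{n}0.png",c["img"][:,:,::-1]);np.savez(f"{n}0.npz",**c)
    print(n,c["fx"],c["rvec"],c["tvec"])
    for t in ["bottle","disc","rail","can_blue","can_red","jar","wrench","brush","radiator_cap"]:
        m=masks_of(t,n)
        np.savez(f"m_{n}_{t}.npz",*[x["mask"] for x in m])
        print(t,[(round(x["conf"],2),list(x["extent"])) for x in m])
E
```

```text
pics
{'time_s': np.float64(0.0), 'qpos': array([ 1.08 ,  0.3  ,  1.522,  0.   ,  1.321, -0.067]), 'joint_vel': array([-0.001, -0.001, -0.001,  0.003,  0.   , -0.   ]), 'tau': array([ 1.0000e-03, -5.3182e+01, -3.5274e+01,  7.1000e-02,  2.4000e-02,
       -0.0000e+00]), 'ee_pos': array([0.226, 0.501, 0.205]), 'eef_rot': array([-1.572,  0.   , -0.424]), 'force': array([ 0.184,  0.056, -0.207]), 'moment': array([ 0.015,  0.   , -0.018]), 'grip_width': np.float64(0.094)}
scene 478.20783182183163 [ 2.29729903  0.60765435 -0.24580127] [-0.5029503  -0.15207613  1.50778884]
bottle [(0.9, [242.3, 112.5, 261.5, 175.0]), (0.63, [212.2, 133.7, 236.2, 202.0]), (0.59, [260.9, 96.5, 276.9, 157.9])]
disc [(0.52, [285.0, 185.9, 303.9, 201.9])]
rail [(0.71, [102.0, 274.9, 138.6, 312.9]), (0.59, [232.5, 177.7, 327.6, 271.2])]
can_blue [(0.95, [258.0, 170.6, 284.4, 226.5]), (0.43, [100.1, 272.8, 138.7, 311.2])]
can_red [(0.59, [236.4, 199.8, 261.7, 251.8])]
jar [(0.71, [100.3, 274.3, 138.9, 310.6])]
wrench [(0.68, [281.3, 190.3, 304.9, 204.4]), (0.47, [307.9, 114.5, 335.6, 147.8])]
brush []
radiator_cap [(0.65, [258.2, 116.8, 280.0, 123.5]), (0.56, [231.3, 177.7, 326.5, 274.0])]
top 381.70745446498495 [ 2.14773726 -2.15885456  0.17368556] [-0.00746026  0.54890243  1.09297485]
bottle [(0.73, [230.1, 202.4, 248.8, 220.7]), (0.69, [149.8, 188.0, 178.4, 213.6]), (0.55, [185.9, 197.1, 209.6, 217.5])]
disc [(0.76, [199.3, 145.8, 223.2, 168.7])]
rail [(0.77, [190.6, 138.6, 300.7, 167.6])]
can_blue [(0.66, [240.2, 142.3, 258.0, 166.8])]
can_red [(0.75, [238.5, 142.8, 256.0, 167.2]), (0.61, [272.8, 145.9, 298.6, 177.0])]
jar [(0.69, [367.7, 206.6, 393.6, 232.8])]
wrench [(0.95, [75.6, 166.5, 136.5, 177.8])]
brush [(0.94, [351.2, 158.8, 413.0, 175.5])]
radiator_cap [(0.65, [110.1, 220.9, 128.8, 236.4])]
```

```bash
python3 - <<'E'
import cv2
a=cv2.imread("pics/scene0.png");b=cv2.imread("pics/top0.png")
cv2.imwrite("pics/s1.png",cv2.resize(a[70:340,80:400],None,fx=2.2,fy=2.2,interpolation=3))
cv2.imwrite("pics/t1.png",cv2.resize(b[100:300,60:420],None,fx=2.2,fy=2.2,interpolation=3))
E
```

```text
(no output)
```

View pics/s1.png

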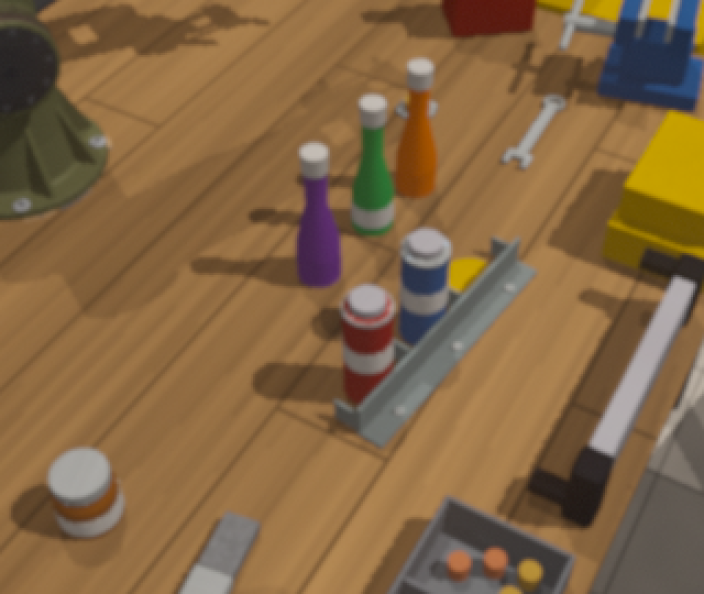

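View pics/t1.png

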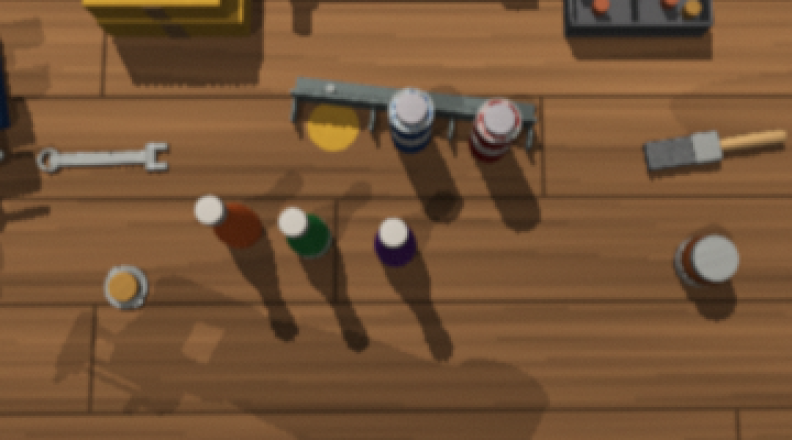

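The green bottle stands at about (200,208) in the top view, between the orange one (left, ~168,203) and the purple one (right, ~240,210). The disc is at about (211,157), in the left place of the rail. Next I measure all of these.

```bash
cat > h.py <<'E'
import cv2,numpy as np
from scipy.optimize import least_squares
def cloud(c):
    R=cv2.Rodrigues(np.array(c["rvec"]))[0];t=np.array(c["tvec"]).ravel()
    v,u=np.mgrid[:384,:512];z=np.array(c["range_z"])
    P=np.stack([(u-c["cx"])/c["fx"]*z,(v-c["cy"])/c["fy"]*z,z],-1)
    W=(P-t)@R; W[z<=0]=np.nan
    return W
def proj(c,p):
    return cv2.projectPoints(np.array(p,float).reshape(-1,1,3),np.array(c["rvec"]),np.array(c["tvec"]),np.array([[c["fx"],0,c["cx"]],[0,c["fy"],c["cy"]],[0,0,1.]]),None)[0][:,0]
def fit(P,r=None):
    m=np.median(P[:,:2],0)
    if r: f=lambda q:np.hypot(*(P[:,:2]-q[:2]).T)-r; q0=m
    return least_squares(f,q0,loss="soft_l1",f_scale=.003).x
E
python3 - <<'E'
from h import *
sel={"scene":{"bottle":[0,1,2],"disc":[0],"can_blue":[0],"can_red":[0]},"top":{"bottle":[0,1,2],"disc":[0],"can_blue":[0],"can_red":[1],"jar":[0]}}
for n in sel:
    c=dict(np.load(n+"0.npz"));W=cloud(c);hsv=cv2.cvtColor(c["img"],cv2.COLOR_RGB2HSV)
    for t,ii in sel[n].items():
        z=np.load(f"m_{n}_{t}.npz")
        for i in ii:
            m=z[f"arr_{i}"];P=W[m];P=P[~np.isnan(P[:,0])]
            col=np.median(c["img"][m],0)
            if t=="disc": print(n,t,P.mean(0).round(4),P[:,2].std().round(4),len(P));continue
            lo=P[(P[:,2]>.008)&(P[:,2]<.055)] if t=="bottle" else P[(P[:,2]>.01)&(P[:,2]<.14)]
            if len(lo)>5: print(n,t,i,col,"fit",fit(lo,.034 if t=="jar" else .028).round(4),len(lo), "top",P[P[:,2]>np.nanmax(P[:,2])-.015].mean(0).round(3))
    # yellow disc by colour, rail front
    m=cv2.erode(np.load(f"m_{n}_rail.npz")["arr_0" if n=="top" else "arr_1"].astype(np.uint8),None)>0
    P=W[m];P=P[~np.isnan(P[:,0])]
    print(n,"rail",np.percentile(P,[1,50,99],0).round(3).tolist())
    w=P[(P[:,2]>.038)&(P[:,2]<.05)]
    # back wall top
    A=np.c_[w[:,1],np.ones(len(w))]
    k=np.ones(len(w),bool)
    for _ in range(8):
        s=np.linalg.lstsq(A[k],w[k,0],rcond=None)[0];k=np.abs(A@s-w[:,0])<.005
    print("wall top x=a*y+b",s,k.sum(),w[k,1].min(),w[k,1].max())
E
```

```text
scene bottle 0 [ 62. 101.  50.] fit [0.5237 0.0932] 224 top [0.503 0.132 0.197]
scene bottle 1 [83. 43. 90.] fit [ 0.5146 -0.0208] 235 top [0.491 0.017 0.196]
scene bottle 2 [132.  73.  12.] fit [0.5146 0.2334] 225 top [0.516 0.229 0.197]
scene disc [ 6.510e-01  1.145e-01 -6.000e-04] 0.0021 201
scene can_blue 0 [100.  96.  98.] fit [ 0.6468 -0.    ] 710 top [ 0.649 -0.006  0.149]
scene can_red 0 [112.  84.  79.] fit [ 0.6336 -0.1092] 763 top [ 0.637 -0.114  0.149]
scene rail [[0.636, -0.172, -0.001], [0.685, -0.029, 0.005], [0.72, 0.16, 0.045]]
wall top x=a*y+b [0.11921299 0.6808718 ] 126 -0.17408634664109363 0.15159402997024332
top bottle 1 [80. 37. 16.] fit [0.4876 0.1916] 56 top [0.512 0.234 0.199]
top bottle 2 [51. 58. 40.] fit [0.4668 0.1017] 39 top [0.498 0.137 0.199]
top disc [ 6.569e-01  1.108e-01 -1.000e-04] 0.0024 407
top can_blue 0 [119. 124. 127.] fit [0.6456 0.001 ] 264 top [0.643 0.001 0.151]
top can_red 1 [128. 103.  98.] fit [ 0.6325 -0.1081] 270 top [ 0.63  -0.108  0.149]
top jar 0 [151. 149. 143.] fit [ 0.464  -0.3994] 528 top [ 0.463 -0.393  0.074]
top rail [[0.655, -0.167, -0.001], [0.691, 0.063, 0.006], [0.721, 0.163, 0.048]]
wall top x=a*y+b [0.12209978 0.67594597] 133 -0.16580228221184615 0.16140029275361323
```

```bash
python3 - <<'E'
from h import *
cs={n:dict(np.load(n+"0.npz")) for n in("scene","top")}
prof=lambda z:np.interp(z,[0,.058,.12,.172,.1721,.2],[.028,.028,.014,.014,.0165,.0165])
def go(name,q0,ids):
  for n,i in ids.items():
    W=cloud(cs[n]);m=np.load(f"m_{n}_bottle.npz")[f"arr_{i}"]
    P=W[cv2.erode(m.astype(np.uint8),np.ones((2,2)))>0];P=P[~np.isnan(P[:,0])];P=P[(P[:,2]>.006)&(P[:,2]<.193)]
    s=least_squares(lambda q:np.hypot(*(P[:,:2]-q).T)-prof(P[:,2]),q0,loss="soft_l1",f_scale=.003)
    print(name,n,s.x.round(4),len(P),"res",np.median(abs(s.fun)).round(4))
go("green",[.5,.135],{"scene":0,"top":2})
go("purple",[.49,.017],{"scene":1})
go("orange",[.515,.232],{"scene":2,"top":1})
d=cs["top"];h=cv2.cvtColor(d["img"],cv2.COLOR_RGB2HSV)
for n in cs:
    c=cs[n];m=np.load(f"m_{n}_disc.npz")["arr_0"];h=cv2.cvtColor(c["img"],cv2.COLOR_RGB2HSV)
    yel=cv2.inRange(h,(20,150,100),(32,255,255))>0
    W=cloud(c);P=W[yel];P=P[(abs(P[:,2])<.008)&(np.hypot(P[:,0]-.657,P[:,1]-.11)<.06)]
    (x,y),r=cv2.minEnclosingCircle(P[:,:2].astype(np.float32));print(n,"disc",x,y,r,len(P))
    # divider points: within z .015-.033, rail frame
    yaw=-.12;R=np.array([[np.cos(yaw),-np.sin(yaw)],[np.sin(yaw),np.cos(yaw)]])
    m=np.load(f"m_{n}_rail.npz")["arr_0" if n=="top" else "arr_1"];P=W[m];P=P[~np.isnan(P[:,0])]
    q=(P[:,:2]-[.6465,0])@R
    for yy in(-165,-55,55,165):
        k=(abs(q[:,1]-yy/1e3)<.012)&(q[:,0]<.024)&(P[:,2]>.024)&(P[:,2]<.034)
        if k.sum(): print(n,yy,q[k].mean(0).round(4),q[k,0].min().round(4),k.sum())
    k=(P[:,2]>.040);print("wall x",np.percentile(q[k,0],[5,50,95]).round(4),"y",q[k,1].min().round(4),q[k,1].max().round(4))
E
```

```text
green scene [0.5   0.137] 716 res 0.0013
green top [0.4987 0.1387] 253 res 0.0004
purple scene [0.4877 0.0212] 786 res 0.0011
orange scene [0.5143 0.2337] 697 res 0.0014
orange top [0.5132 0.2354] 299 res 0.0004
scene disc 0.6515994668006897 0.11476178467273712 0.0363776721060276 189
scene -165 [ 0.0101 -0.1667] -0.0027 26
scene -55 [ 0.0127 -0.0569] 0.0023 13
scene 55 [0.0135 0.0528] 0.005 13
scene 165 [0.0101 0.1635] -0.0023 18
wall x [0.0304 0.0333 0.0357] y -0.1712 0.1672
top disc 0.6590259671211243 0.11104199290275574 0.03443584591150284 330
top -165 [ 0.0076 -0.1636] -0.0064 14
top -55 [ 0.009  -0.0539] -0.0006 9
top 55 [0.0084 0.0554] -0.007 16
top 165 [0.0095 0.1653] -0.0048 18
wall x [0.0271 0.0293 0.0322] y -0.1671 0.1697
```

Disc goal is about (0.659, 0.109), rail yaw about -0.12, and the bottle is at (0.4995, 0.138), so it is nearly in line with the place. The gripper body would hit the bottle neck and cans if it came straight down. I'll tilt the tool back about 45° and push low with both fingertips held close together (~20 mm gap), so the bottle can't go between them. First I move behind the bottle.

```bash
python3 -m jog '114 -338 0 0 0 14 0.77; 114 -338 0 0 0 14 0.77; 114 -338 0 0 0 14 0.77; 114 -338 0 0 0 14 0.77; 114 -338 0 0 0 14 0.77; 114 -338 0 0 0 14 0.77; 114 -338 0 0 0 14 0.77; 114 -338 0 0 0 14 0.77; 114 -338 0 0 0 14 0.77; 114 -338 0 0 0 14 0.77' 20
python3 -c "
from scipy.spatial.transform import Rotation as R
import numpy as np
from station import get_obs
o=get_obs();print(o['qpos'].round(3),o['eef_rot'])
d=np.array([.984,-.178,0]);v=np.array([.178,.984,0])
for th in (30,40,45):
  y=np.array([*(np.sin(np.radians(th))*d[:2]),-np.cos(np.radians(th))]);
  T=np.c_[np.cross(y,v),y,v];r=R.from_matrix(T)*R.from_euler('xyz',o['eef_rot']).inv();print(th,np.degrees(r.as_rotvec()))
"
```

```text
time_s: 1.83
ee_pos: [0.3411, 0.1603, 0.2057]
eef_rot: [-1.571, -0.001, -0.183]
force: [0.9, 0.4, 0.0]
grip_width: 0.0308
[ 3.420e-01 -1.000e-01  1.960e+00 -1.000e-03  1.281e+00 -1.045e+00] [-1.57092816e+00 -9.18120821e-04 -1.83225209e-01]
30 [ -5.38625591 -29.45830234   0.24082389]
40 [ -7.18741244 -39.29466035   0.23709053]
45 [ -8.08801232 -44.21287391   0.23473696]
```

```bash
python3 -m jog '40 -6 0 -4 -22 0 0.77; 80 -10 -20 -8.1 -44.2 0.2 0.77; 80 -10 -40 -8.1 -44.2 0.2 0.77; 80 -10 -60 -8.1 -44.2 0.2 0.77; 80 -10 -80 -8.1 -44.2 0.2 0.77; 80 -10 -80 -8.1 -44.2 0.2 0.77; 80 -10 -80 -8.1 -44.2 0.2 0.77; 80 -10 -80 -8.1 -44.2 0.2 0.77; 80 -10 -80 -8.1 -44.2 0.2 0.77;  80 -10 -80 -8.1 -44.2 0.2 0.77'
python3 -c "
from station import get_obs
o=get_obs();print(o['qpos'].round(3))"
```

```text
time_s: 2.67
ee_pos: [0.4202, 0.1496, 0.1438]
eef_rot: [-1.571, -0.758, -0.175]
force: [0.3, 0.5, 0.6]
grip_width: 0.0217
[ 0.532 -0.082  2.303 -1.041  0.543 -0.045]
```

Joint 4 is sitting at its limit (-1.04), so I'll use less tilt (30°) and a heading closer to the arm's own plane. The clearances still work at that angle.

```bash
cat > rv.py <<'E'
import sys,numpy as np
from scipy.spatial.transform import Rotation as R
from station import get_obs
o=get_obs();th,h=np.radians(float(sys.argv[1])),float(sys.argv[2])
d=np.array([np.cos(h),np.sin(h),0]);v=np.array([-d[1],d[0],0])
y=np.sin(th)*d-np.array([0,0,np.cos(th)])
T=np.c_[np.cross(y,v),y,v];r=R.from_matrix(T)*R.from_euler('xyz',o['eef_rot']).inv()
print("rotvec",np.degrees(r.as_rotvec()).round(1),"pos mm",(o['ee_pos']*1e3).round(1),"q",o['qpos'].round(3),"w",o['grip_width'].round(4),"F",o['force'].round(1))
E
python3 rv.py 30 -0.1
```

```text
Traceback (most recent call last):
  File "rv.py", line 8, in <module>
    print("rotvec",np.degrees(r.as_rotvec()).round(1),"pos mm",(o['ee_pos']*1e3).round(1),"q",o['qpos'].round(3),"w",o['grip_width'].round(4),"F",o['force'].round(1))
                                                                                                                     ^^^^^^^^^^^^^^^^^^^^^
AttributeError: 'float' object has no attribute 'round'
```

```bash
sed -i "s/o\['grip_width'\].round(4)/round(o['grip_width'],4)/" rv.py; python3 rv.py 30 -0.1
```

```text
rotvec [ 1.8 13.3  4.3] pos mm [420.2 149.6 143.8] q [ 0.532 -0.082  2.303 -1.041  0.543 -0.045] w 0.0217 F [0.3 0.5 0.6]
```

```bash
python3 -m jog '0 0 0 0.9 6.6 2.1 0.77; 0 0 0 1.8 13.3 4.3 0.77; 0 0 0 1.8 13.3 4.3 0.77; 8 0 -25 1.8 13.3 4.3 0.77; 12 -1 -50 1.8 13.3 4.3 0.77; 12 -1 -50 1.8 13.3 4.3 0.77; 12 -1 -50 1.8 13.3 4.3 0.77'; python3 rv.py 30 -0.1
```

```text
time_s: 3.25
ee_pos: [0.4323, 0.148, 0.0933]
eef_rot: [-1.575, -0.522, -0.096]
force: [-1.1, -0.1, 1.3]
grip_width: 0.0213
rotvec [ 0.2 -0.1 -0.1] pos mm [432.3 148.   93.3] q [ 0.39   0.045  2.218 -0.549  0.471 -0.642] w 0.0213 F [-1.1 -0.1  1.3]
```

```bash
python3 -m jog '0 0 -30 0 0 0 0.77; 0 0 -55 0 0 0 0.77; 4 0 -75 0 0 0 0.77; 8 0 -83 0 0 0 0.77; 8 0 -83 0 0 0 0.77; 8 0 -83 0 0 0 0.77'; python3 rv.py 30 -0.15; python3 - <<'E'
from station import *
import cv2,numpy as np
for n in ["scene","top"]:
    c=camera(n);np.savez(n+"1.npz",**c);a=c["img"][:,:,::-1]
    x=a[80:280,150:350] if n=="scene" else a[110:260,120:320]
    cv2.imwrite(f"pics/{n}_2.png",cv2.resize(x,None,fx=2.8,fy=2.8,interpolation=3))
E
```

```text
time_s: 3.75
ee_pos: [0.441, 0.1482, 0.0115]
eef_rot: [-1.576, -0.524, -0.095]
force: [0.8, -0.2, -0.1]
grip_width: 0.0215
rotvec [ 0.3 -0.  -3. ] pos mm [441.  148.2  11.5] q [ 0.382  0.268  2.238 -0.976  0.287 -0.193] w 0.0215 F [ 0.8 -0.2 -0.1]
```

View pics/scene_2.png

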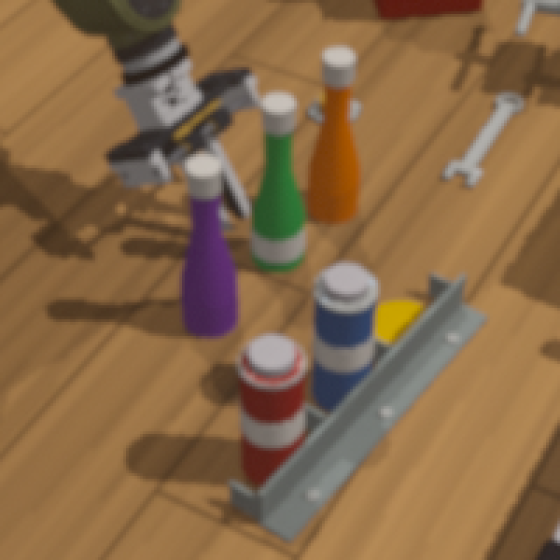

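View pics/top_2.png

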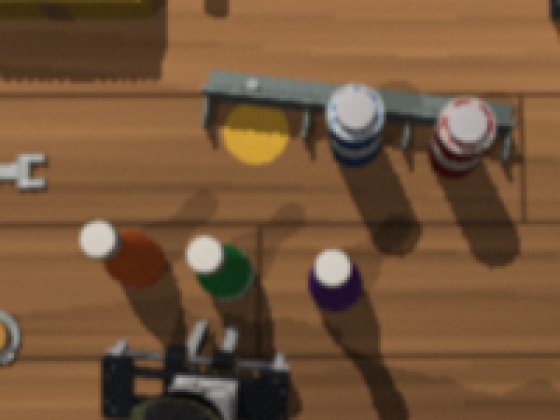

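The fingertips are low behind the green bottle, about 25 mm short of it and lined up with the disc (crop ~255,130). The neighbouring bottles are clear. I'll push slowly.

```bash
python3 -m jog '6 -1 0 0 0 0 0.77; 12 -2 0 0 0 0 0.77; 17 -3 0 0 0 0 0.77; 21 -3.8 0 0 0 0 0.77; 25 -4.5 0 0 0 0 0.77; 30 -5.4 0 0 0 -0.5 0.77; 35 -6.3 0 0 0 -1 0.77; 40 -7.2 0 0 0 -1.5 0.77; 45 -8.1 0 0 0 -2 0.77; 50 -9 0 0 0 -2.5 0.77'; python3 rv.py 30 -0.15; cat > look.py <<'E'
import sys
from station import *
from h import *
k=sys.argv[1]
prof=lambda z:np.interp(z,[0,.058,.12,.172,.1721,.2],[.028,.028,.014,.014,.0165,.0165])
for n in ["scene","top"]:
    c=camera(n);np.savez(n+k+".npz",**c);a=c["img"][:,:,::-1];W=cloud(c)
    x=a[80:280,150:350] if n=="scene" else a[110:260,120:320]
    cv2.imwrite(f"pics/{n}_{k}.png",cv2.resize(x,None,fx=2.8,fy=2.8,interpolation=3))
    for t in ["bottle"]:
      for d in masks_of(t,n):
        m=d["mask"];col=np.median(c["img"][m].astype(float),0)
        P=W[cv2.erode(m.astype(np.uint8),np.ones((2,2)))>0];P=P[~np.isnan(P[:,0])];P=P[(P[:,2]>.006)&(P[:,2]<.193)]
        if len(P)<30: continue
        T=P[P[:,2]>.175]; q0=(T if len(T)>3 else P)[:,:2].mean(0)
        s=least_squares(lambda q:np.hypot(*(P[:,:2]-q[:2]-P[:,2:]*q[2:]).T)-prof(P[:,2]),[*q0,0,0],loss="soft_l1",f_scale=.003)
        print(n,t,round(d["conf"],2),col,"base",s.x[:2].round(4),"lean",s.x[2:].round(3),"res",np.median(abs(s.fun)).round(4))
E
python3 look.py 3
```

```text
time_s: 4.68
ee_pos: [0.4914, 0.1392, 0.0118]
eef_rot: [-1.575, -0.524, -0.14]
force: [-2.6, 1.3, 1.8]
grip_width: 0.0217
rotvec [ 0.2 -0.  -0.4] pos mm [491.4 139.2  11.8] q [ 0.326  0.341  2.125 -0.868  0.304 -0.315] w 0.0217 F [-2.6  1.3  1.8]
scene bottle 0.89 [141.  78.  15.] base [0.5146 0.2337] lean [-0.002  0.002] res 0.0015
scene bottle 0.84 [ 69. 104.  54.] base [0.5236 0.1327] lean [-0.004  0.001] res 0.0011
scene bottle 0.62 [84. 44. 95.] base [0.4878 0.0211] lean [0.    0.001] res 0.0011
top bottle 0.98 [84. 42. 19.] base [0.5131 0.2353] lean [0.    0.002] res 0.0004
top bottle 0.68 [35.5 57.  34.5] base [0.5231 0.1339] lean [-0.     0.002] res 0.0004
top bottle 0.52 [55. 37. 49.] base [0.4859 0.0232] lean [ 0.005 -0.005] res 0.0004
top bottle 0.49 [166. 164. 156.] base [0.5817 0.4463] lean [ 2.559 -4.297] res 0.0177
```

View pics/scene_3.png

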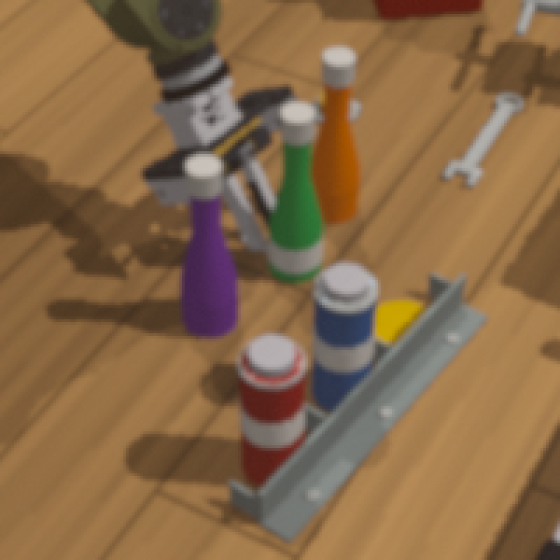

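View pics/top_3.png

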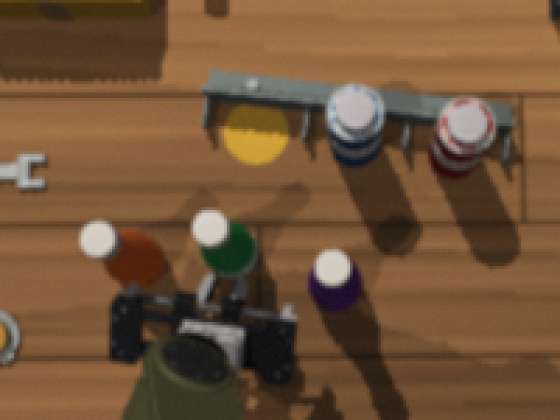

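The bottle slid straight to (0.523, 0.133) and is upright. One problem before going on: the gripper body is 177 mm wide along the jaws, and it won't fit between the orange and purple bottles (about 180 mm apart at the caps). I need to roll the tool 90° so its 75 mm side faces them. I'll fit the arm's kinematics first so I know the joints allow that.

```bash
cat > kin.py <<'E'
import numpy as np
from scipy.optimize import least_squares
from scipy.spatial.transform import Rotation as R
D=[([1.08,.3,1.5215,0,1.321,-.067],[.226,.501,.205],[-1.572,0,-.424]),
([.342,-.1,1.96,-.001,1.281,-1.045],[.3411,.1603,.2057],[-1.571,-.001,-.183]),
([.532,-.082,2.303,-1.041,.543,-.045],[.4202,.1496,.1438],[-1.571,-.758,-.175]),
([.39,.045,2.218,-.549,.471,-.642],[.4323,.148,.0933],[-1.575,-.522,-.096]),
([.382,.268,2.238,-.976,.287,-.193],[.441,.1482,.0115],[-1.576,-.524,-.095]),
([.326,.341,2.125,-.868,.304,-.315],[.4914,.1392,.0118],[-1.575,-.524,-.14])]
E_=lambda a,t:R.from_rotvec(t*np.eye(3)[a])
def fk(q,p,s4=1,s6=1):
    a1,d1,L2,a3,L3,L6,o6=p
    r1=E_(2,q[0]);r2=r1*E_(1,q[1]);r3=r2*E_(1,q[2]);r4=r3*E_(2,s4*q[3]);r5=r4*E_(1,q[4]);r6=r5*E_(2,s6*q[5]+o6)
    x=r1.apply([a1,0,d1])+r2.apply([0,0,L2])+r3.apply([a3,0,L3])+r5.apply([0,0,L6])
    return x,r6   # local z = tool dir
M=R.from_matrix(np.array([[1,0,0],[0,0,1],[0,-1,0]]).T) # placeholder
def tool(r): # tool y = local z ; tool z = local y ; tool x = cross(y,z)
    A=r.as_matrix();y=A[:,2];z=A[:,1];return R.from_matrix(np.c_[np.cross(y,z),y,z])
def res(p,s4,s6):
    o=[]
    for q,x,e in D:
        X,r=fk(q,p,s4,s6);o+=list((X-x)*5);o+=list((tool(r)*R.from_euler('xyz',e).inv()).as_rotvec())
    return o
best=None
for s4 in(1,-1):
  for s6 in(1,-1):
    for o6 in(0,1.57,3.14,-1.57):
      s=least_squares(res,[.05,.35,.4,0,.35,.25,o6],args=(s4,s6))
      if best is None or s.cost<best[0]: best=(s.cost,s.x,s4,s6)
P,S4,S6=best[1:]
def ik(pos,th,h,roll,q0):
    d=np.array([np.cos(h),np.sin(h),0]);v=np.array([-d[1],d[0],0]);th=np.radians(th)
    y=np.sin(th)*d-np.array([0,0,np.cos(th)]);T=R.from_matrix(np.c_[np.cross(y,v),y,v]);T=R.from_rotvec(np.radians(roll)*y)*T
    lo=np.array([-3.03,-.79,.23,-1.04,0,-2.55]);hi=np.array([3.03,2.21,2.52,4.18,3.07,2.55])
    def f(q):
        X,r=fk(q,P,S4,S6);return np.r_[(X-pos)*5,(tool(r)*T.inv()).as_rotvec()]
    s=least_squares(f,np.clip(q0,lo+.01,hi-.01),bounds=(lo,hi));return s.x,np.sqrt(2*s.cost),T
if __name__=="__main__":
    print(best[0],P.round(4),S4,S6)
    for th in(35,42):
      for roll in(90,-90):
        for h in(-.15,0,.1):
          for x,y,z in((.475,.141,.012),(.475,.141,.10),(.55,.128,.012),(.6265,.114,.012)):
            b=min((ik([x,y,z],th,h,roll,[.3,.3,2.1,q4,.4,q6]) for q4 in(-.8,2.2) for q6 in(-2,-.3,1.2)),key=lambda t:t[1])
            print(th,roll,h,x,z,b[0].round(2),round(b[1],4))
E
python3 kin.py
```

```text
0.048802991649418495 [ 0.052   0.0894  0.3856 -0.0179  0.3842  0.1719  1.5708] 1 1
35 90 -0.15 0.475 0.012 [ 0.38  0.31  2.18 -1.04  0.31  1.48] 0.0613
35 90 -0.15 0.475 0.1 [ 0.39  0.13  2.13 -0.75  0.45  1.16] 0.0
35 90 -0.15 0.55 0.012 [ 0.3   0.44  2.   -1.04  0.29  1.4 ] 0.0155
35 90 -0.15 0.6265 0.012 [ 0.24  0.57  1.79 -0.83  0.3   1.13] 0.0
35 90 0 0.475 0.012 [ 0.35  0.3   2.2  -1.04  0.2   1.33] 0.0527
35 90 0 0.475 0.1 [ 0.36  0.11  2.15 -0.61  0.36  0.88] 0.0
35 90 0 0.55 0.012 [ 0.28  0.43  2.03 -1.04  0.18  1.26] 0.0023
35 90 0 0.6265 0.012 [ 0.21  0.57  1.8  -0.61  0.21  0.78] 0.0
35 90 0.1 0.475 0.012 [ 0.33  0.29  2.22 -1.04  0.13  1.23] 0.0403
35 90 0.1 0.475 0.1 [ 0.33  0.11  2.16 -0.46  0.31  0.63] 0.0
35 90 0.1 0.55 0.012 [ 0.26  0.43  2.03 -0.88  0.12  1.  ] 0.0
35 90 0.1 0.6265 0.012 [ 0.19  0.56  1.81 -0.32  0.17  0.4 ] 0.0
35 -90 -0.15 0.475 0.012 [ 0.38  0.31  2.18 -1.04  0.31 -1.66] 0.0613
35 -90 -0.15 0.475 0.1 [ 0.39  0.13  2.13 -0.75  0.45 -1.99] 0.0
35 -90 -0.15 0.55 0.012 [ 0.3   0.44  2.   -1.04  0.29 -1.74] 0.0155
35 -90 -0.15 0.6265 0.012 [ 0.24  0.
[... 1410 characters left out ...]
1  0.12  2.18 -1.04  0.41 -1.7 ] 0.0236
42 -90 -0.15 0.55 0.012 [ 0.3   0.45  2.1   4.18  0.3  -0.69] 0.0817
42 -90 -0.15 0.6265 0.012 [ 0.24  0.57  1.81 -1.04  0.26 -1.81] 0.071
42 -90 0 0.475 0.012 [ 0.37  0.31  2.28  4.18  0.28 -0.74] 0.0032
42 -90 0 0.475 0.1 [ 0.37  0.1   2.21 -1.04  0.28 -1.84] 0.0078
42 -90 0 0.55 0.012 [ 0.28  0.43  2.09  4.18  0.21 -0.82] 0.0169
42 -90 0 0.6265 0.012 [ 0.21  0.56  1.83 -1.04  0.14 -1.94] 0.0502
42 -90 0.1 0.475 0.012 [ 0.34  0.3   2.29  3.92  0.23 -0.58] 0.0
42 -90 0.1 0.475 0.1 [ 0.34  0.09  2.22 -0.97  0.2  -2.  ] 0.0
42 -90 0.1 0.55 0.012 [ 0.26  0.43  2.09  3.96  0.15 -0.7 ] 0.0
42 -90 0.1 0.6265 0.012 [ 0.19  0.56  1.87  4.18  0.07 -0.97] 0.016
```

```bash
cat > kin2.py <<'E'
from kin import *
def target(th,h,hp,sg=1):
    th=np.radians(th);y=np.array([np.sin(th)*np.cos(h),np.sin(th)*np.sin(h),-np.cos(th)]);p=np.array([np.cos(hp),np.sin(hp),0])
    x=np.cross(y,p);x/=np.linalg.norm(x);x*=sg;return R.from_matrix(np.c_[x,y,np.cross(x,y)])
lo=np.array([-3.03,-.79,.23,-1.02,0.02,-2.5]);hi=np.array([3.03,2.21,2.52,4.15,3.0,2.5])
def ik2(pos,T,seeds):
    def f(q):
        X,r=fk(q,P,S4,S6);return np.r_[(X-pos)*5,(tool(r)*T.inv()).as_rotvec()]
    return min((least_squares(f,np.clip(s,lo+.01,hi-.01),bounds=(lo,hi)) for s in seeds),key=lambda s:s.cost)
seeds=[[.3,.3,2.1,a,.3,b] for a in(-.6,0,.5) for b in(-2,-1,0,1,2)]
if __name__=="__main__":
    for q,x,e in D:
        X,r=fk(q,P,S4,S6);print("res",((X-x)*1e3).round(1),np.degrees((tool(r)*R.from_euler('xyz',e).inv()).as_rotvec()).round(1))
    for th in(35,37):
      for h in(0,.1,.2,.3):
        for sg in(1,-1):
          for x,y,z in((.475,.142,.012),(.50,.137,.012),(.55,.128,.012),(.6265,.114,.012)):
            s=ik2([x,y,z],target(th,h,-.17,sg),seeds);print(th,h,sg,x,s.x.round(2),round(np.sqrt(2*s.cost),4))
E
python3 kin2.py
```

```text
res [ 29.6 -22.7   3. ] [ 0. -0.  0.]
res [ 23.4 -30.7   3.1] [-0.  0. -0.]
res [-13.4   0.9 -13.2] [ 0.  -0.   0.1]
res [  1.1 -13.8   1. ] [-0. -0.  0.]
res [12.4 -9.5  2.4] [-0.  0. -0.]
res [  5.9 -12.5   3.7] [ 0. -0.  0.]
35 0 1 0.475 [ 0.35  0.3   2.2  -1.02  0.2   1.52] 0.0555
35 0 1 0.5 [ 0.32  0.34  2.14 -1.02  0.19  1.49] 0.04
35 0 1 0.55 [ 0.28  0.43  2.03 -1.02  0.18  1.45] 0.0048
35 0 1 0.6265 [ 0.21  0.57  1.8  -0.61  0.21  0.98] 0.0
35 0 -1 0.475 [ 0.35  0.3   2.2  -1.02  0.2  -1.63] 0.0555
35 0 -1 0.5 [ 0.32  0.34  2.14 -1.02  0.19 -1.65] 0.04
35 0 -1 0.55 [ 0.28  0.43  2.03 -1.02  0.18 -1.69] 0.0048
35 0 -1 0.6265 [ 0.21  0.57  1.8  -0.61  0.21 -2.16] 0.0
35 0.1 1 0.475 [ 0.33  0.29  2.22 -1.02  0.13  1.53] 0.0422
35 0.1 1 0.5 [ 0.3   0.34  2.16 -1.02  0.12  1.51] 0.0255
35 0.1 1 0.55 [ 0.26  0.43  2.03 -0.88  0.12  1.33] 0.0
35 0.1 1 0.6265 [ 0.19  0.56  1.81 -0.32  0.17  0.72] 0.0
35 0.1 -1 0.475 [ 0.33  0.29  2.22 -1.02  0.13 -1.61] 0.0422
35 0.1 -1 0.5 [ 0.3   0.34  2.16 -1.02  0.12 -1.63] 0.0255
35 0.1 -1 0.55 [ 0.26  0.43  2.03 -0.88  0.12 -1.81] 0.0
35 0.1 -1
[... 2085 characters left out ...]
 0.56 1.83 0.13 0.11 0.31] 0.0
37 0.2 -1 0.475 [ 0.31  0.3   2.26  4.07  0.09 -0.38] 0.0
37 0.2 -1 0.5 [ 0.28  0.34  2.19  4.15  0.06 -0.49] 0.0003
37 0.2 -1 0.55 [ 0.24  0.42  2.05 -0.86  0.03 -1.8 ] 0.0
37 0.2 -1 0.6265 [ 0.19  0.56  1.83 -0.2   0.1  -2.5 ] 0.0294
37 0.3 1 0.475 [ 0.29  0.29  2.26  3.01  0.06 -2.46] 0.0
37 0.3 1 0.5 [ 0.26  0.34  2.19  2.5   0.04 -1.97] 0.0
37 0.3 1 0.55 [ 0.21  0.42  2.05  1.21  0.06 -0.71] 0.0
37 0.3 1 0.6265 [ 0.16  0.56  1.82  0.63  0.15 -0.18] 0.0
37 0.3 -1 0.475 [0.29 0.29 2.26 3.01 0.06 0.69] 0.0
37 0.3 -1 0.5 [0.26 0.34 2.19 2.5  0.04 1.17] 0.0
37 0.3 -1 0.55 [0.21 0.42 2.05 1.21 0.06 2.43] 0.0
37 0.3 -1 0.6265 [0.15 0.56 1.85 1.09 0.12 2.5 ] 0.044
```

```bash
python3 - <<'E'
s=open('kin.py').read()
s=s.replace("a1,d1,L2,a3,L3,L6,o6=p","a1,d1,L2,a3,L3,L6,o6,oy,oy5,ox5=p").replace("r3.apply([a3,0,L3])+r5.apply([0,0,L6])","r3.apply([a3,oy,L3])+r5.apply([ox5,oy5,L6])")
s=s.replace(".25,o6],args",".25,o6,0,.05,0],args")
open('kin.py','w').write(s)
E
python3 kin.py | head -1;  python3 kin2.py
```

```text
2.864121875728934e-06 [8.0000e-04 2.2110e-01 4.2410e-01 4.1100e-02 4.4690e-01 2.7060e-01
res [0. 0. 0.] [ 0. -0.  0.]
res [-0.1 -0.1  0. ] [-0.  0. -0.]
res [ 0.1  0.  -0. ] [ 0.  -0.   0.1]
res [-0.   0.  -0.1] [-0. -0.  0.]
res [-0.  -0.2  0. ] [-0.  0. -0.]
res [0.  0.2 0.1] [ 0. -0.  0.]
35 0 1 0.475 [ 0.3   0.3   2.21 -1.02  0.17  1.47] 0.0492
35 0 1 0.5 [ 0.27  0.33  2.16 -1.02  0.16  1.45] 0.0355
35 0 1 0.55 [ 0.22  0.41  2.06 -1.02  0.15  1.41] 0.0056
35 0 1 0.6265 [ 0.16  0.52  1.88 -0.58  0.17  0.91] 0.0
35 0 -1 0.475 [ 0.3   0.3   2.21 -1.02  0.17 -1.67] 0.0492
35 0 -1 0.5 [ 0.27  0.33  2.16 -1.02  0.16 -1.7 ] 0.0355
35 0 -1 0.55 [ 0.22  0.41  2.06 -1.02  0.15 -1.73] 0.0056
35 0 -1 0.6265 [ 0.16  0.52  1.88 -0.58  0.17 -2.23] 0.0
35 0.1 1 0.475 [ 0.26  0.29  2.23 -1.02  0.09  1.48] 0.0338
35 0.1 1 0.5 [ 0.23  0.33  2.18 -1.02  0.08  1.45] 0.0191
35 0.1 1 0.55 [ 0.19  0.4   2.07 -0.75  0.07  1.14] 0.0
35 0.1 1 0.6265 [ 0.13  0.51  1.89 -0.13  0.13  0.48] 0.0
35 0.1 -1 0.475 [ 0.26  0.3   2.26  4.15  0.09 -0.55] 0.027
35 0.1 -1 0.5 [ 0.23  0.33  2.18 -1.02  0.08 -1.69] 0.019
[... 2114 characters left out ...]
7 0.2 1 0.6265 [ 0.1   0.51  1.91  0.68  0.1  -0.31] 0.0
37 0.2 -1 0.475 [0.23 0.3  2.27 3.35 0.08 0.26] 0.0
37 0.2 -1 0.5 [0.2  0.33 2.22 3.11 0.05 0.48] 0.0
37 0.2 -1 0.55 [0.15 0.4  2.1  1.82 0.03 1.74] 0.0
37 0.2 -1 0.6265 [0.09 0.51 1.92 1.01 0.09 2.5 ] 0.0196
37 0.3 1 0.475 [ 0.18  0.3   2.28  2.36  0.1  -1.89] 0.0
37 0.3 1 0.5 [ 0.15  0.33  2.22  2.08  0.1  -1.64] 0.0
37 0.3 1 0.55 [ 0.11  0.4   2.1   1.56  0.11 -1.15] 0.0
37 0.3 1 0.6265 [ 0.06  0.51  1.91  1.01  0.17 -0.63] 0.0
37 0.3 -1 0.475 [0.18 0.3  2.28 2.36 0.1  1.25] 0.0
37 0.3 -1 0.5 [0.15 0.33 2.22 2.08 0.1  1.5 ] 0.0
37 0.3 -1 0.55 [0.11 0.4  2.1  1.56 0.11 1.99] 0.0
37 0.3 -1 0.6265 [0.06 0.51 1.91 1.02 0.17 2.5 ] 0.0012
```

```bash
cat > clr.py <<'E'
from kin2 import *
prof=lambda z:np.where(z>.2,-9,np.interp(z,[0,.058,.12,.172,.1721,.2],[.028,.028,.014,.014,.0165,.0165]))
def box(xh,zh,y0,y1,n=13):
    g=[]
    for x in np.linspace(-xh,xh,7):
        for z in np.linspace(-zh,zh,n):
            for y in np.linspace(y0,y1,15):
                if abs(x)>xh-1e-9 or abs(z)>zh-1e-9 or y in(y0,y1): g.append([x,y,z])
    return np.array(g)
BODY=box(.0375,.0885,-.20,-.097); FING=box(.008,.0125,-.097,0)
OR=(.514,.2345);PU=(.487,.022);CB=(.6465,0.0);CR=(.633,-.109)
def dist(pts,c,can=False):
    r=np.hypot(pts[:,0]-c[0],pts[:,1]-c[1])
    if can: k=pts[:,2]<.155; return (r[k]-.028).min() if k.any() else 9
    k=pts[:,2]<.202; return (r[k]-prof(np.minimum(pts[k,2],.2))).min() if k.any() else 9
def evalc(th,h,hp,sg,xb,yb,tz=None,xyoff=0):
    T=target(th,h,hp,sg);A=T.as_matrix();p=np.array([np.cos(hp),np.sin(hp),0])
    F=FING@A.T; z0=-F[:,2].min()+.0035
    s=F@p; k=s>s.max()-1e-4; c=F[k].mean(0)   # foremost edge
    tcp=np.array([xb,yb,0])-p*.028-np.array([c[0],c[1],0]); tcp[2]=z0
    B=BODY@A.T+tcp; Fw=F+tcp
    s_=ik2(tcp,T,seeds);
    return tcp,c[2]+z0,dict(neck=dist(B,(xb,yb)),fing=dist(Fw,(xb,yb)),ora=min(dist(B,OR),dist(Fw,OR)),pur=min(dist(B,PU),dist(Fw,PU)),blue=min(dist(B,CB,1),dist(Fw,CB,1)),bench=B[:,2].min()),s_.x,np.sqrt(2*s_.cost)
if __name__=="__main__":
    for th in(33,36,40):
      for h in(.1,.3,.4,.5):
        for f in(0,.35,1):
            xb=.5235+f*(.6597-.5235);yb=.1335+f*(.1092-.1335)
            t,cz,d,q,e=evalc(th,h,-.17,1,xb,yb)
            print(th,h,f,t.round(3),"cz",round(cz*1e3,1),{k:int(v*1e3) for k,v in d.items()},q.round(2),round(e,4))
E
python3 clr.py
```

```text
33 0.1 0 [0.486 0.141 0.011] cz 17.8 {'neck': 0, 'fing': 0, 'ora': 61, 'pur': 39, 'blue': 138, 'bench': 40} [ 0.26  0.31  2.2  -0.98  0.1   1.43] 0.0
33 0.1 0.35 [0.533 0.133 0.011] cz 17.8 {'neck': 0, 'fing': 0, 'ora': 56, 'pur': 30, 'blue': 93, 'bench': 40} [ 0.21  0.38  2.09 -0.55  0.11  0.95] 0.0
33 0.1 1 [0.622 0.117 0.011] cz 17.8 {'neck': 0, 'fing': 0, 'ora': 38, 'pur': 35, 'blue': 27, 'bench': 40} [ 0.14  0.51  1.87 -0.11  0.18  0.46] 0.0
33 0.3 0 [0.485 0.142 0.012] cz 17.4 {'neck': -5, 'fing': 0, 'ora': 61, 'pur': 20, 'blue': 129, 'bench': 41} [ 0.17  0.31  2.21  0.94  0.08 -0.5 ] 0.0
33 0.3 0.35 [0.533 0.133 0.012] cz 17.4 {'neck': -5, 'fing': 0, 'ora': 62, 'pur': 7, 'blue': 83, 'bench': 41} [ 0.13  0.38  2.1   0.76  0.13 -0.35] 0.0
33 0.3 1 [0.622 0.117 0.012] cz 17.4 {'neck': -5, 'fing': 0, 'ora': 45, 'pur': 20, 'blue': 13, 'bench': 41} [ 0.08  0.51  1.87  0.56  0.23 -0.2 ] 0.0
33 0.4 0 [0.485 0.142 0.012] cz 17.0 {'neck': -7, 'fing': 0, 'ora': 61, 'pur': 11, 'blue': 124, 'bench': 42} [ 0.14  0.31  2.21  1.16  0.16 -0.72] 0.0
33 0.4 0.35 [0.533 0.133 0.012] cz 17.0 {'nec
[... 3632 characters left out ...]
fing': 0, 'ora': 61, 'pur': -15, 'blue': 86, 'bench': 28} [ 0.08  0.39  2.16  1.94  0.22 -1.5 ] 0.0
40 0.4 1 [0.622 0.118 0.013] cz 19.1 {'neck': 9, 'fing': 0, 'ora': 48, 'pur': 2, 'blue': 5, 'bench': 28} [ 0.03  0.51  1.93  1.45  0.24 -1.04] 0.0
40 0.5 0 [0.486 0.143 0.013] cz 18.4 {'neck': 11, 'fing': 0, 'ora': 60, 'pur': 3, 'blue': 128, 'bench': 30} [ 0.07  0.33  2.26  1.92  0.29 -1.47] 0.0
40 0.5 0.35 [0.533 0.134 0.013] cz 18.4 {'neck': 11, 'fing': 0, 'ora': 61, 'pur': -11, 'blue': 80, 'bench': 30} [ 0.04  0.4   2.15  1.73  0.29 -1.29] 0.0
40 0.5 1 [0.622 0.119 0.013] cz 18.4 {'neck': 11, 'fing': 0, 'ora': 54, 'pur': -5, 'blue': -1, 'bench': 30} [-0.    0.52  1.92  1.38  0.32 -0.96] 0.0
```

```bash
cat > srch.py <<'E'
from clr import *
def cand(th,h,roll,f,hp=-.17,ik=False):
    xb=.5235+f*(.6597-.5235);yb=.1335+f*(.1092-.1335)
    t=np.radians(th);y=np.array([np.sin(t)*np.cos(h),np.sin(t)*np.sin(h),-np.cos(t)]);v=np.array([-np.sin(h),np.cos(h),0])
    T=R.from_rotvec(np.radians(roll)*y)*R.from_matrix(np.c_[np.cross(y,v),y,v]);A=T.as_matrix();p=np.array([np.cos(hp),np.sin(hp),0])
    F=FING@A.T;z0=-F[:,2].min()+.0035;s=F@p;k=s>s.max()-3e-4;c=F[k].mean(0)
    tcp=np.array([xb,yb,0])-p*(.028)-np.array([c[0],c[1],0]);tcp[2]=z0
    B=BODY@A.T+tcp;Fw=F+tcp
    d=dict(neck=dist(B,(xb,yb)),ora=min(dist(B,OR),dist(Fw,OR)),pur=min(dist(B,PU),dist(Fw,PU)),blue=min(dist(B,CB,1),dist(Fw,CB,1)),bench=B[:,2].min()-.01)
    return T,tcp,c[2]+z0,d
if __name__=="__main__":
    out=[]
    for th in(20,25,28,31,34,37,40):
      for h in(-.2,-.1,0,.1,.2,.3):
        for roll in range(-90,90,10):
            m=9
            for f in(0,.15,.3,.45,.6,.8,1):
                T,t,cz,d=cand(th,h,roll,f);m=min(m,*d.values())
                if m<.006 or cz>.021: break
            else: out.append((m,th,h,roll,cz))
    out.sort(reverse=True);print(len(out))
    n=0
    for m,th,h,roll,cz in out:
        for flip in(0,180):
            E=[];Q=[]
            for f in(0,.5,1):
                T,t,cz,d=cand(th,h,roll+flip,f);s=ik2(t,T,seeds);E.append(np.sqrt(2*s.cost));Q.append(s.x.round(2))
            if max(E)<.002: n+=1;print(round(m*1e3,1),th,h,roll+flip,round(cz*1e3,1),[list(map(float,q[3:])) for q in Q])
        if n>25: break
E
python3 srch.py
```

```text
32
16.4 40 0.2 -80 19.3 [[3.28, 0.15, 0.06], [2.88, 0.09, 0.41], [1.78, 0.06, 1.47]]
14.8 40 0.2 -70 18.9 [[3.29, 0.15, 0.23], [2.88, 0.09, 0.58], [1.74, 0.06, 1.68]]
13.1 40 0.3 -70 18.6 [[2.68, 0.17, 0.72], [2.17, 0.14, 1.18], [1.56, 0.14, 1.76]]
13.1 40 0.3 110 18.6 [[2.68, 0.17, -2.42], [2.17, 0.14, -1.96], [1.56, 0.14, -1.38]]
7.5 37 0.3 -70 17.6 [[2.32, 0.09, 1.08], [1.52, 0.1, 1.83], [1.0, 0.16, 2.32]]
7.5 37 0.3 110 17.6 [[2.32, 0.09, -2.06], [1.52, 0.1, -1.31], [1.0, 0.16, -0.82]]
6.0 37 0.3 -80 18.3 [[2.32, 0.1, 0.9], [1.54, 0.11, 1.63], [1.02, 0.16, 2.12]]
6.0 37 0.3 100 18.3 [[2.32, 0.1, -2.24], [1.54, 0.11, -1.51], [1.02, 0.16, -1.02]]
```

```bash
cat > path.py <<'E'
from srch import *
def T_of(th,h,roll):
    t=np.radians(th);y=np.array([np.sin(t)*np.cos(h),np.sin(t)*np.sin(h),-np.cos(t)]);v=np.array([-np.sin(h),np.cos(h),0])
    return R.from_rotvec(np.radians(roll)*y)*R.from_matrix(np.c_[np.cross(y,v),y,v])
if __name__=="__main__":
  for h,roll in((.3,110),(.35,110),(.35,115),(.4,110)):
    q=[.34,-.1,1.96,0,1.28,.2]
    T,t0,cz,d=cand(40,h,roll,0);T,t1,cz,_=cand(40,h,roll,1)
    p=np.array([np.cos(-.17),np.sin(-.17),0])
    W=[(np.array([.36,.155,.2]),0),(np.array([.36,.155,.2]),0),(t0-p*.05+[0,0,.16],30),(t0-p*.03+[0,0,.06],40),(t0-p*.015,40),(t1,40)]
    print("h",h,"roll",roll,"pre",W[4][0].round(4),"t1",t1.round(4),"cz",cz)
    for (a,ta),(b,tb) in zip(W,W[1:]):
        mx=0;e=0
        for u in np.linspace(0,1,9):
            x=a+(b-a)*u;th=ta+(tb-ta)*u
            s=ik2(x,T_of(th,h,roll),[q]);
            e=max(e,np.sqrt(2*s.cost));mx=max(mx,abs(s.x-q).max());q=s.x
            B=BODY@T_of(th,h,roll).as_matrix().T+x
        print("  ",th,x.round(3),q.round(2),"err",round(e,3),"step",round(mx,2),"ora",round(dist(B,OR),3),"pur",round(dist(B,PU),3),"grn",round(dist(B,(.5235,.1335)),3))
    for f in(0,.3,.6,1):print("    f",f,{k:round(v*1e3) for k,v in cand(40,h,roll,f)[3].items()})
E
python3 path.py
```

```text
h 0.3 roll 110 pre [0.471  0.15   0.0128] t1 [0.622  0.1232 0.0128] cz 0.018600569338876348
   0.0 [0.36  0.155 0.2  ] [ 0.31 -0.06  1.93  0.    1.26  0.36] err 0.0 step 0.16 ora 9 pur 9 grn 9
   30.0 [0.437 0.156 0.173] [ 0.25 -0.14  2.16  0.05  0.59  0.27] err 0.0 step 0.1 ora 9 pur 9 grn 9
   40.0 [0.456 0.153 0.073] [ 0.22  0.1   2.33  1.18  0.06 -0.9 ] err 0.0 step 0.72 ora 0.078 pur 0.052 grn 0.041
   40.0 [0.471 0.15  0.013] [ 0.2   0.3   2.31  2.77  0.18 -2.5 ] err 0.0 step 0.44 ora 0.07 pur 0.047 grn 0.029
   40.0 [0.622 0.123 0.013] [ 0.08  0.51  1.94  1.56  0.14 -1.38] err 0.0 step 0.17 ora 0.057 pur 0.014 grn -0.023
    f 0 {'neck': 14, 'ora': 55, 'pur': 39, 'blue': 143, 'bench': 15}
    f 0.3 {'neck': 14, 'ora': 57, 'pur': 20, 'blue': 104, 'bench': 15}
    f 0.6 {'neck': 14, 'ora': 62, 'pur': 14, 'blue': 68, 'bench': 15}
    f 1 {'neck': 14, 'ora': 57, 'pur': 14, 'blue': 31, 'bench': 15}
h 0.35 roll 110 pre [0.4706 0.1495 0.0128] t1 [0.6216 0.1226 0.0128] cz 0.01860056933887634
   0.0 [0.36  0.155 0.2  ] [ 0.31 -0.06  1.93 -0.    1.26  0.31] err 0.0 step 0.11 ora 9 pur 9
[... 1850 characters left out ...]
155 0.173] [ 0.2  -0.14  2.17  0.17  0.61  0.04] err 0.0 step 0.09 ora 9 pur 9 grn 9
   40.0 [0.455 0.151 0.073] [ 0.16  0.1   2.33  1.35  0.16 -1.19] err 0.0 step 0.43 ora 0.08 pur 0.05 grn 0.039
   40.0 [0.47  0.149 0.013] [ 0.14  0.3   2.31  2.31  0.22 -2.17] err 0.0 step 0.16 ora 0.07 pur 0.043 grn 0.028
   40.0 [0.621 0.122 0.013] [ 0.04  0.51  1.94  1.46  0.23 -1.39] err 0.0 step 0.11 ora 0.071 pur 0.001 grn -0.023
    f 0 {'neck': 13, 'ora': 55, 'pur': 33, 'blue': 138, 'bench': 15}
    f 0.3 {'neck': 13, 'ora': 59, 'pur': 15, 'blue': 100, 'bench': 15}
    f 0.6 {'neck': 13, 'ora': 71, 'pur': 5, 'blue': 64, 'bench': 15}
    f 1 {'neck': 13, 'ora': 71, 'pur': 1, 'blue': 29, 'bench': 15}
```

```bash
cat > arm.py <<'E'
from path import *
def armpts(q):
    a1,d1,L2,a3,L3,L6,o6,oy,oy5,ox5=P
    r1=E_(2,q[0]);r2=r1*E_(1,q[1]);r3=r2*E_(1,q[2])
    el=r1.apply([a1,0,d1])+r2.apply([0,0,L2]);w=el+r3.apply([a3,oy,L3]);w0=el+r3.apply([a3,oy,0])
    return w,w0
def armclr(q,tcp,T,c):
    w,w0=armpts(q);y=T.as_matrix()[:,1];f=tcp-y*.2
    pts=[]
    for a,b,rad in((f,tcp-y*.2706,.042),(w,w0,.055)):
        n=(b-a)/np.linalg.norm(b-a);u=np.cross(n,[0,0,1]);u/=np.linalg.norm(u);v=np.cross(n,u)
        for s in np.linspace(0,1,12):
            for ph in np.linspace(0,6.28,40): pts.append(a+(b-a)*s+rad*(u*np.cos(ph)+v*np.sin(ph)))
    pts=np.array(pts);r=np.hypot(pts[:,0]-c[0],pts[:,1]-c[1]);h=pts[:,2]-.2
    k=h<0; ins=(r[k]-.0165).min() if k.any() else 9
    out=np.hypot(np.maximum(r-.0165,0),np.maximum(h,0)).min()
    return ins,out
if __name__=="__main__":
    print("P",P.round(4))
    for h,roll in((.2,105),(.25,105),(.25,110),(.3,110)):
        q=[.2,.3,2.31,2.77,.18,-2.4]
        for f in(0,.25,.5,.75,1):
            T,t,cz,d=cand(40,h,roll,f);s=ik2(t,T,[q]);q=s.x
            print(h,roll,f,t.round(3),{k:round(v*1e3) for k,v in d.items()},q.round(2),round(np.sqrt(2*s.cost),3),"arm-pur",np.round(armclr(q,t,T,PU),3),"or",np.round(armclr(q,t,T,OR),3))
E
python3 arm.py
```

```text
P [8.0000e-04 2.2110e-01 4.2410e-01 4.1100e-02 4.4690e-01 2.7060e-01
 1.5708e+00 3.6300e-02 5.0000e-04 2.0000e-04]
0.2 105 0 [0.486 0.147 0.013] {'neck': 16, 'ora': 54, 'pur': 49, 'blue': 149, 'bench': 16} [ 0.2   0.32  2.26  2.76  0.12 -2.5 ] 0.049 arm-pur [0.107 0.107] or [0.14 0.14]
0.2 105 0.25 [0.52  0.141 0.013] {'neck': 16, 'ora': 56, 'pur': 35, 'blue': 117, 'bench': 16} [ 0.18  0.37  2.19  2.74  0.11 -2.5 ] 0.029 arm-pur [0.076 0.076] or [0.117 0.117]
0.2 105 0.5 [0.554 0.135 0.013] {'neck': 16, 'ora': 57, 'pur': 27, 'blue': 86, 'bench': 16} [ 0.16  0.41  2.11  2.73  0.09 -2.5 ] 0.01 arm-pur [0.049 0.049] or [0.098 0.098]
0.2 105 0.75 [0.588 0.129 0.013] {'neck': 16, 'ora': 53, 'pur': 25, 'blue': 59, 'bench': 16} [ 0.14  0.46  2.03  2.47  0.06 -2.26] 0.0 arm-pur [0.027 0.027] or [0.085 0.085]
0.2 105 1 [0.622 0.123 0.013] {'neck': 16, 'ora': 52, 'pur': 26, 'blue': 38, 'bench': 16} [ 0.11  0.51  1.95  1.76  0.06 -1.57] 0.0 arm-pur [0.014 0.014] or [0.081 0.081]
0.25 105 0 [0.486 0.147 0.013] {'neck': 16, 'ora': 55, 'pur': 46, 'blue': 146, 'bench': 16} [ 0.19  0.32  2.27  2.71 
[... 1789 characters left out ...]
.146]
0.3 110 0.25 [0.52  0.141 0.013] {'neck': 14, 'ora': 56, 'pur': 22, 'blue': 110, 'bench': 15} [ 0.15  0.37  2.2   2.45  0.15 -2.22] 0.0 arm-pur [0.066 0.066] or [0.124 0.124]
0.3 110 0.5 [0.554 0.135 0.013] {'neck': 14, 'ora': 64, 'pur': 16, 'blue': 79, 'bench': 15} [ 0.12  0.41  2.12  2.17  0.14 -1.96] 0.0 arm-pur [0.037 0.037] or [0.107 0.107]
0.3 110 0.75 [0.588 0.129 0.013] {'neck': 14, 'ora': 59, 'pur': 13, 'blue': 52, 'bench': 15} [ 0.1   0.46  2.03  1.87  0.14 -1.68] 0.0 arm-pur [0.014 0.014] or [0.096 0.096]
0.3 110 1 [0.622 0.123 0.013] {'neck': 14, 'ora': 57, 'pur': 14, 'blue': 31, 'bench': 15} [ 0.08  0.51  1.94  1.56  0.14 -1.38] 0.0 arm-pur [-0.002  0.   ] or [0.093 0.093]
```

```bash
python3 - <<'E'
from h import *
# measure arm thickness from depth of scene3: wrist / body points in tool frame
from scipy.spatial.transform import Rotation as R
T=R.from_euler('xyz',[-1.575,-.524,-.14]).as_matrix();t=np.array([.4914,.1392,.0118])
A=[]
for n in("scene","top"):
    W=cloud(dict(np.load(n+"3.npz"))).reshape(-1,3);W=W[~np.isnan(W[:,0])]
    A.append((W-t)@T)
L=np.concatenate(A);W=L@T.T+t
k=(W[:,2]>.03)&(np.hypot(L[:,0],L[:,2])<.11)&(L[:,1]<-.02)&(np.hypot(W[:,0]-.5235,W[:,1]-.1335)>.034)&(np.hypot(W[:,0]-.514,W[:,1]-.2345)>.034)&(np.hypot(W[:,0]-.487,W[:,1]-.022)>.034)
L=L[k]
for a in range(20,420,20):
    s=L[(L[:,1]<-a/1e3)&(L[:,1]>-(a+20)/1e3)]
    if len(s)>5: print(a,len(s),"x",np.percentile(s[:,0],[2,98]).round(3),"z",np.percentile(s[:,2],[2,98]).round(3))
E
```

```text
20 101 x [-0.008  0.012] z [-0.027  0.02 ]
40 114 x [-0.009  0.012] z [-0.027  0.02 ]
60 104 x [-0.011  0.013] z [-0.027  0.021]
80 71 x [-0.024  0.028] z [-0.083  0.054]
100 475 x [-0.027  0.036] z [-0.084  0.074]
120 944 x [-0.031  0.034] z [-0.091  0.085]
140 675 x [-0.03   0.031] z [-0.086  0.084]
160 183 x [-0.021  0.034] z [-0.045  0.012]
180 335 x [-0.025  0.038] z [-0.044  0.018]
200 168 x [-0.01   0.035] z [-0.037  0.016]
220 171 x [-0.043  0.059] z [-0.039  0.006]
240 310 x [-0.051  0.065] z [-0.051  0.014]
260 481 x [-0.053  0.066] z [-0.056  0.038]
280 713 x [-0.055  0.063] z [-0.061  0.044]
300 643 x [-0.056  0.06 ] z [-0.067  0.039]
320 489 x [-0.058  0.058] z [-0.072  0.004]
340 527 x [-0.018  0.056] z [-0.086 -0.003]
360 605 x [-0.025  0.053] z [-0.091 -0.004]
380 711 x [-0.012  0.049] z [-0.098  0.02 ]
400 661 x [-0.008  0.046] z [-0.105  0.016]
```

```bash
cat > arm2.py <<'E'
import arm,srch,clr
from arm import *
srch.BODY=clr.BODY=box(.0375,.0885,-.17,-.097)
def armclr(q,tcp,T,c):
    w,w0=armpts(q);A=T.as_matrix();y=A[:,1]
    pts=[]
    for a,b,rad in((tcp-y*.17,tcp-y*.22,.047),(tcp-y*.22,tcp-y*.2706,.058),(w,w+.4*(w0-w),.062)):
        n=(b-a)/np.linalg.norm(b-a);u=np.cross(n,[0,0,1]);u/=np.linalg.norm(u);v=np.cross(n,u)
        for s in np.linspace(0,1,12):
            for ph in np.linspace(0,6.28,40): pts.append(a+(b-a)*s+rad*(u*np.cos(ph)+v*np.sin(ph)))
    pts=np.array(pts);r=np.hypot(pts[:,0]-c[0],pts[:,1]-c[1]);k=pts[:,2]<.2
    ins=(r[k]-prof(pts[k,2])).min() if k.any() else 9
    return min(ins,np.hypot(np.maximum(r-.0165,0),np.maximum(pts[:,2]-.2,0)).min()) if ins>0 else ins
if __name__=="__main__":
    for name,fh,fr,fth in(("A",lambda f:.3-.1*f,lambda f:110-5*f,lambda f:40),("B",lambda f:.3-.15*f,lambda f:110-5*f,lambda f:40),("C",lambda f:.3-.15*f,lambda f:110-5*f,lambda f:40-2*f),("D",lambda f:.3-.1*f,lambda f:110-5*f,lambda f:38),("E",lambda f:.3-.2*f,lambda f:110-5*f,lambda f:38)):
        q=[.2,.3,2.31,2.6,.18,-2.3]
        for f in(0,.2,.4,.6,.8,1):
            T,t,cz,d=cand(fth(f),fh(f),fr(f),f);s=ik2(t,T,[q]);q=s.x
            print(name,f,t.round(3),{k:round(v*1e3) for k,v in d.items()},q.round(2),round(np.sqrt(2*s.cost),3),"arm-pur",round(armclr(q,t,T,PU),3),"or",round(armclr(q,t,T,OR),3),"grn",round(armclr(q,t,T,(.5235+f*.1362,.1335-f*.0243)),3))
E
python3 arm2.py
```

```text
A 0 [0.486 0.147 0.013] {'neck': 14, 'ora': 55, 'pur': 39, 'blue': 143, 'bench': 15} [ 0.18  0.32  2.27  2.68  0.17 -2.42] 0.0 arm-pur 0.08 or 0.124 grn 0.09
A 0.2 [0.513 0.143 0.013] {'neck': 14, 'ora': 55, 'pur': 28, 'blue': 118, 'bench': 15} [ 0.17  0.36  2.21  2.61  0.14 -2.37] 0.0 arm-pur 0.059 or 0.106 grn 0.091
A 0.4 [0.54  0.138 0.013] {'neck': 15, 'ora': 61, 'pur': 27, 'blue': 94, 'bench': 15} [ 0.15  0.4   2.15  2.52  0.12 -2.29] 0.0 arm-pur 0.039 or 0.09 grn 0.091
A 0.6 [0.568 0.133 0.013] {'neck': 15, 'ora': 58, 'pur': 30, 'blue': 72, 'bench': 16} [ 0.14  0.43  2.08  2.39  0.1  -2.17] 0.0 arm-pur 0.024 or 0.078 grn 0.091
A 0.8 [0.595 0.128 0.013] {'neck': 15, 'ora': 53, 'pur': 31, 'blue': 52, 'bench': 16} [ 0.13  0.47  2.02  2.16  0.07 -1.96] 0.0 arm-pur 0.007 or 0.071 grn 0.092
A 1 [0.622 0.123 0.013] {'neck': 16, 'ora': 52, 'pur': 28, 'blue': 38, 'bench': 16} [ 0.11  0.51  1.95  1.76  0.06 -1.57] 0.0 arm-pur -0.002 or 0.07 grn 0.092
B 0 [0.486 0.147 0.013] {'neck': 14, 'ora': 55, 'pur': 39, 'blue': 143, 'bench': 15} [ 0.18  0.32  2.27  2.68  0.17 -2.42] 0.0 arm-pur 0.08
[... 3014 characters left out ...]
9  2.5   0.08 -2.24] 0.0 arm-pur 0.058 or 0.1 grn 0.086
E 0.4 [0.541 0.138 0.012] {'neck': 11, 'ora': 59, 'pur': 31, 'blue': 93, 'bench': 20} [ 0.17  0.39  2.13  2.52  0.05 -2.25] 0.0 arm-pur 0.042 or 0.083 grn 0.086
E 0.6 [0.568 0.132 0.012] {'neck': 11, 'ora': 53, 'pur': 34, 'blue': 71, 'bench': 20} [ 0.16  0.43  2.06  2.5   0.02 -2.22] 0.0 arm-pur 0.028 or 0.07 grn 0.087
E 0.8 [0.596 0.127 0.012] {'neck': 11, 'ora': 44, 'pur': 39, 'blue': 52, 'bench': 20} [ 0.15  0.47  2.01  2.79  0.02 -2.5 ] 0.023 arm-pur 0.016 or 0.061 grn 0.087
E 1 [0.623 0.123 0.012] {'neck': 12, 'ora': 39, 'pur': 42, 'blue': 38, 'bench': 20} [ 0.13  0.51  1.95  2.79  0.02 -2.5 ] 0.047 arm-pur 0.012 or 0.055 grn 0.087
```

```bash
cat > st2.py <<'E'
from arm2 import *
import arm2
out=[]
for th in(15,18,21,24,27,30):
  for h in(-.3,-.2,-.1,0,.1,.2):
    for roll in(-30,-20,-10,0,10,20,30):
      ms=[]
      for f in(1,.9,.8,.7,.6,.5):
        T,t,cz,d=cand(th,h,roll,f); m=min(d.values())
        if cz>.021:m=-1
        if m<.006: break
        s=ik2(t,T,[[.15,.5,1.9,-.5,.3,-.5],[.15,.5,1.9,.2,.3,-1]])
        if s.cost>1e-5: break
        m=min(m,armclr(s.x,t,T,PU),armclr(s.x,t,T,OR))
        if m<.006: break
        ms.append((f,round(m*1e3)))
      if ms: out.append((ms[-1][0],-ms[-1][1],th,h,roll,ms,s.x.round(2),round(cz*1e3,1)))
out.sort(key=lambda o:o[:2])
for o in out[:25]: print(o[2:])
E
python3 st2.py
```

```text
(27, 0.2, -30, [(1, 9), (0.9, 7), (0.8, 8), (0.7, 7), (0.6, 11)], array([ 0.15,  0.44,  1.95,  0.08,  0.28, -2.22]), np.float64(15.5))
(18, -0.3, 10, [(1, 13), (0.9, 13), (0.8, 13), (0.7, 9)], array([ 0.2 ,  0.51,  1.78, -0.27,  0.59, -0.69]), np.float64(9.7))
(18, -0.3, 20, [(1, 10), (0.9, 10), (0.8, 10), (0.7, 9)], array([ 0.2 ,  0.51,  1.78, -0.27,  0.59, -0.51]), np.float64(10.8))
(18, 0.2, -10, [(1, 10), (0.9, 10), (0.8, 10), (0.7, 8)], array([ 0.15,  0.5 ,  1.8 ,  0.03,  0.53, -1.82]), np.float64(9.7))
(15, -0.3, 10, [(1, 7), (0.9, 7), (0.8, 7), (0.7, 7)], array([ 0.19,  0.53,  1.75, -0.2 ,  0.65, -0.76]), np.float64(8.7))
(18, -0.2, 20, [(1, 11), (0.9, 11), (0.8, 11), (0.7, 7)], array([ 0.19,  0.5 ,  1.79, -0.22,  0.56, -0.66]), np.float64(10.8))
(18, 0.2, -20, [(1, 7), (0.9, 7), (0.8, 7), (0.7, 7)], array([ 0.15,  0.5 ,  1.81,  0.03,  0.52, -2.  ]), np.float64(10.8))
(21, -0.3, 20, [(1, 16), (0.9, 16), (0.8, 13), (0.7, 7)], array([ 0.22,  0.5 ,  1.81, -0.36,  0.53, -0.42]), np.float64(12.0))
(21, -0.3, 30, [(1, 11), (0.9, 11), (0.8, 11), (0.7, 7)], array([ 0.22,  0.5 ,  1.81,
[... 1224 characters left out ...]
float64(15.5))
(27, 0.2, -20, [(1, 11), (0.9, 9), (0.8, 10)], array([ 0.13,  0.48,  1.88,  0.1 ,  0.31, -2.07]), np.float64(14.2))
(15, -0.2, 0, [(1, 7), (0.9, 9), (0.8, 9)], array([ 0.17,  0.55,  1.71, -0.16,  0.64, -1.09]), np.float64(7.6))
(18, 0.1, -20, [(1, 9), (0.9, 9), (0.8, 9)], array([ 0.16,  0.52,  1.77, -0.03,  0.54, -1.84]), np.float64(10.8))
(18, 0.1, -10, [(1, 11), (0.9, 11), (0.8, 9)], array([ 0.16,  0.53,  1.76, -0.04,  0.54, -1.66]), np.float64(9.7))
(21, -0.2, 20, [(1, 17), (0.9, 14), (0.8, 9)], array([ 0.19,  0.51,  1.79, -0.28,  0.51, -0.61]), np.float64(12.0))
(21, 0.2, 0, [(1, 11), (0.9, 13), (0.8, 9)], array([ 0.15,  0.51,  1.8 ,  0.04,  0.46, -1.66]), np.float64(9.2))
```

Fitted kinematics match to 0.2 mm. Plan:
1. Push most of the way with the tool rolled so the body's narrow side passes between the neighbours (tilt 40°, heading 0.3, roll 110°).
2. Finish the last ~30 mm with the jaws across, as in the first push.

Retract first.

```bash
python3 -m jog '-25 4 0 0 0 0 0.77; -45 8 5 0 0 0 0.77; -55 10 40 0 0 0 1; -65 12 80 0 0 0 1; -80 14 115 0 6 0 1; -95 15 150 0 12 0 1; -115 16 180 0 18 0 1; -131 16 188 0 24 0 1; -131 16 188 0 29 0 1; -131 16 188 0 29 0 1'; cat > goto.py <<'E'
# goto.py th h roll x y z : shift mm + rotvec deg
import sys
from path import *
from station import get_obs
o=get_obs();a=list(map(float,sys.argv[1:]))
r=(T_of(*a[:3])*R.from_euler('xyz',o['eef_rot']).inv()).as_rotvec()
print("shift",((np.array(a[3:])-o['ee_pos'])*1e3).round(1),"rotvec",np.degrees(r).round(1),np.degrees(np.linalg.norm(r)).round(0),"q",o['qpos'].round(2),"F",np.round(o['force'],1),"t",o['time_s'],"w",o['grip_width'])
E
python3 goto.py 0 .3 110 .36 .155 .2
```

```text
time_s: 5.72
ee_pos: [0.3612, 0.1555, 0.2013]
eef_rot: [-1.641, -0.02, -0.121]
force: [1.0, -0.3, -0.6]
grip_width: 0.0003
shift [-1.2 -0.5 -1.3] rotvec [  3.8  -2.6 -85.8] 86.0 q [ 0.36 -0.04  1.92 -0.07  1.28 -1.06] F [ 1.  -0.3 -0.6] t 5.7167 w 0.0003311364901133301
```

```bash
python3 -m jog '0 0 0 3.8 -2.6 -86 1; 0 0 0 3.8 -2.6 -86 1; 0 0 0 3.8 -2.6 -86 1; 0 0 0 3.8 -2.6 -86 1; 0 0 0 3.8 -2.6 -86 1; 0 0 0 3.8 -2.6 -86 1; 0 0 0 3.8 -2.6 -86 1; 0 0 0 3.8 -2.6 -86 1; 0 0 0 3.8 -2.6 -86 1; 0 0 0 3.8 -2.6 -86 1'; python3 goto.py 30 .3 110 .437 .156 .173
```

```text
time_s: 6.55
ee_pos: [0.3609, 0.1552, 0.2003]
eef_rot: [-1.578, -0.013, -1.377]
force: [-0.1, 0.4, 0.5]
grip_width: 0.0007
shift [ 76.1   0.8 -27.3] rotvec [ 13.  -27.8 -13.4] 34.0 q [ 0.32 -0.05  1.93 -0.01  1.27  0.13] F [-0.1  0.4  0.5] t 6.55 w 0.000698346204583053
```

```bash
python3 -m jog '15 0 0 2.6 -5.6 -2.7 1; 30 0 -5 5.2 -11 -5.4 1; 45 0 -12 7.8 -16.7 -8 1; 60 0 -20 10.4 -22 -10.7 1; 76 1 -27 13 -27.8 -13.4 1; 76 1 -27 13 -27.8 -13.4 1; 76 1 -27 13 -27.8 -13.4 1'; python3 goto.py 40 .3 110 .456 .153 .073
```

```text
time_s: 7.13
ee_pos: [0.4356, 0.1558, 0.1723]
eef_rot: [-1.078, 0.169, -1.575]
force: [0.6, -0.8, -0.4]
grip_width: 0.0007
shift [ 20.4  -2.8 -99.3] rotvec [ 3.1 -9.8 -0.1] 10.0 q [ 0.25 -0.13  2.16  0.04  0.6   0.27] F [ 0.6 -0.8 -0.4] t 7.1333 w 0.0006811327382779802
```

```bash
python3 -m jog '3 0 -14 0.4 -1.4 0 1; 6 -1 -28 0.9 -2.8 0 1; 9 -1 -42 1.3 -4.2 0 1; 12 -2 -56 1.8 -5.6 0 1; 14 -2 -70 2.2 -7 0 1; 17 -2 -85 2.7 -8.4 0 1; 20 -3 -99 3.1 -9.8 0 1; 20 -3 -99 3.1 -9.8 0 1; 20 -3 -99 3.1 -9.8 0 1; 20 -3 -99 3.1 -9.8 0 1'; python3 goto.py 40 .3 110 .466 .151 .0135
```

```text
time_s: 7.97
ee_pos: [0.456, 0.1546, 0.0738]
eef_rot: [-0.904, 0.223, -1.536]
force: [0.4, -0.7, 0.3]
grip_width: 0.0006
shift [ 10.   -3.6 -60.3] rotvec [-0.1 -0.  -0.4] 0.0 q [ 0.22  0.09  2.32  1.13  0.06 -0.85] F [ 0.4 -0.7  0.3] t 7.9667 w 0.0006257486947301891
```

```bash
python3 -m jog '1 0 -7 0 0 0 1; 2 -1 -14 0 0 0 1; 3 -1 -21 0 0 0 1; 4 -2 -28 0 0 0 1; 5 -2 -35 0 0 0 1; 6 -2 -42 0 0 0 1; 7 -3 -49 0 0 0 1; 8 -3 -55 0 0 0 1; 9 -3 -60 0 0 0 1; 9 -3 -60 0 0 0 1'; python3 goto.py 40 .3 110 .471 .150 .0135; python3 look.py 4
```

```text
time_s: 8.8
ee_pos: [0.4666, 0.1523, 0.0137]
eef_rot: [-0.899, 0.224, -1.534]
force: [-0.1, -0.8, -0.3]
grip_width: 0.0003
shift [ 4.4 -2.3 -0.2] rotvec [-0.1  0.2 -0.5] 1.0 q [ 0.2   0.29  2.32  2.76  0.18 -2.49] F [-0.1 -0.8 -0.3] t 8.8 w 0.0003386103581693452
scene bottle 0.75 [85. 45. 96.] base [0.4877 0.0209] lean [-0.001  0.004] res 0.0012
scene bottle 0.65 [ 66. 105.  53.] base [0.5244 0.1322] lean [-0.002  0.001] res 0.0012
scene bottle 0.61 [140.5  79.   16. ] base [0.515  0.2338] lean [-0.006 -0.002] res 0.0012
scene bottle 0.42 [167. 163. 158.] base [0.6184 0.4003] lean [0.002 0.015] res 0.0171
top bottle 0.75 [44.  58.5 38.5] base [0.5228 0.1343] lean [ 0.005 -0.002] res 0.0004
top bottle 0.71 [58. 37. 52.] base [0.4863 0.023 ] lean [ 0.002 -0.003] res 0.0003
top bottle 0.56 [82. 37. 16.] base [0.5129 0.2353] lean [0.002 0.002] res 0.0004
```

View pics/scene_4.png

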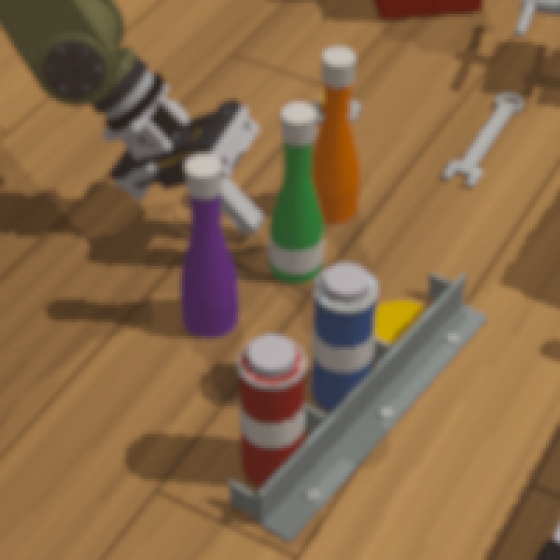

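View pics/top_4.png

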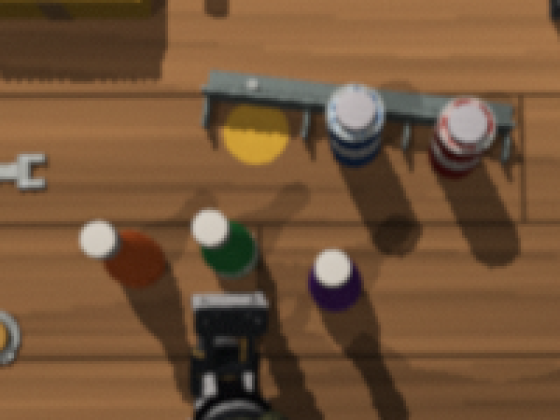

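The gripper is now clear on both sides. I'll push in short steps and check the bottle after each.

```bash
python3 -m jog '4 -2 0 0 0 0 1; 9 -4 0 0 0 0 1; 14 -5 0 0 0 0 1; 18 -5.5 0 0 0 0 1; 22 -6.2 0 0 0 0 1; 26 -7 0 0 0 0 1; 30 -7.7 0 0 0 0 1; 34 -8.4 0 0 0 0 1; 37 -9 0 0 0 0 1; 40 -9.5 0 0 0 0 1'; python3 goto.py 40 .3 110 .554 .135 .013; python3 look.py 5 | grep -v "167\|166"; python3 -c "
from path import *
for f in (0,.5,.75,1): print(f,cand(40,.3,110,f)[1].round(4))"
```

```text
time_s: 9.83
ee_pos: [0.5062, 0.1431, 0.0156]
eef_rot: [-0.9, 0.225, -1.533]
force: [-4.3, 0.1, 2.6]
grip_width: 0.0002
shift [47.8 -8.1 -2.6] rotvec [-0.2  0.2 -0.5] 1.0 q [ 0.15  0.34  2.23  2.46  0.16 -2.23] F [-4.3  0.1  2.6] t 9.8333 w 0.00024275090853560603
scene bottle 0.77 [84. 44. 95.] base [0.4879 0.0209] lean [-0.     0.002] res 0.0011
scene bottle 0.64 [ 64. 104.  54.] base [0.5379 0.1308] lean [-0.001  0.004] res 0.0012
scene bottle 0.57 [148.  85.  22.] base [0.5144 0.2337] lean [0.001 0.002] res 0.0013
top bottle 0.87 [83. 39. 17.] base [0.5131 0.2352] lean [0.001 0.002] res 0.0004
top bottle 0.73 [52.5 36.5 53. ] base [0.4864 0.0228] lean [ 0.001 -0.002] res 0.0004
top bottle 0.63 [40. 59. 37.] base [0.5371 0.1329] lean [ 0.001 -0.001] res 0.0004
top bottle 0.16 [108. 104. 100.] base [ 0.627  -0.4199] lean [-0.506  1.078] res 0.0174
0 [0.4858 0.1475 0.0128]
0.5 [0.5539 0.1353 0.0128]
0.75 [0.588  0.1292 0.0128]
1 [0.622  0.1232 0.0128]
```

```bash
python3 -m jog '-2 2.5 -2 0 0 0 1; 3 1.8 -2 0 0 0 1; 7 1 -2 0 0 0 1; 11 0.3 -2 0 0 0 1; 15 -0.5 -2 0 0 0 1; 19 -1.2 -2 0 0 0 1; 23 -2 -2 0 0 0 1; 27 -2.8 -2 0 0 0 1; 30 -3.5 -2 0 0 0 1; 30 -3.5 -2 0 0 0 1'; python3 goto.py 40 .3 110 .554 .135 .013; python3 look.py 6 | grep " 0.13\| 0.12"
```

```text
time_s: 10.87
ee_pos: [0.5362, 0.1393, 0.0131]
eef_rot: [-0.901, 0.225, -1.534]
force: [-0.8, 0.3, 0.1]
grip_width: 0.0005
shift [17.8 -4.3 -0.1] rotvec [-0.2  0.1 -0.4] 1.0 q [ 0.13  0.39  2.16  2.28  0.15 -2.07] F [-0.8  0.3  0.1] t 10.8667 w 0.000517589531424605
scene bottle 0.85 [ 51. 103.  52.] base [0.5675 0.1278] lean [0.005 0.001] res 0.0012
top bottle 0.71 [54. 66. 49.] base [0.5664 0.1293] lean [ 0.002 -0.001] res 0.0004
```

View pics/scene_6.png

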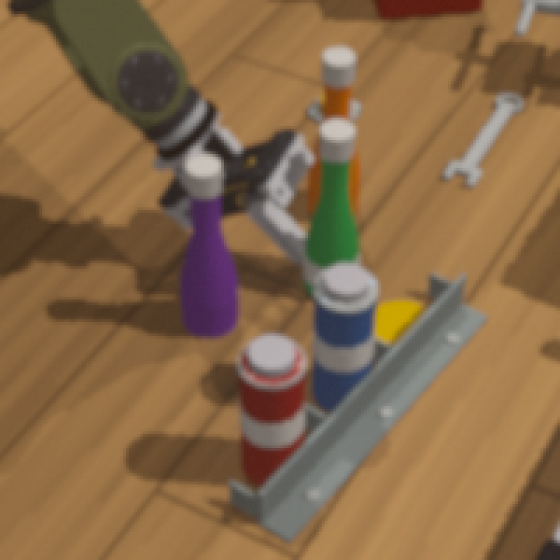

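View pics/top_6.png

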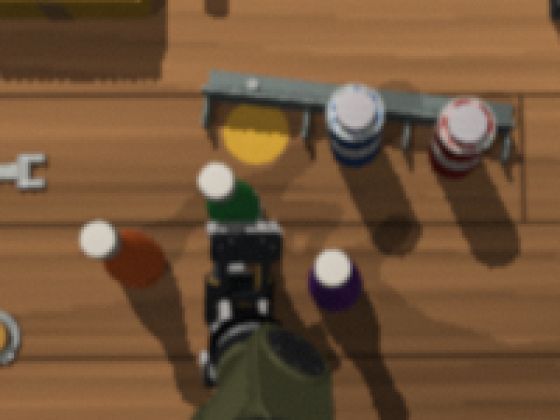

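```bash
python3 -m jog '-2 3 0 0 0 0 1; 2 2.2 0 0 0 0 1; 6 1.4 0 0 0 0 1; 10 0.6 0 0 0 0 1; 14 -0.2 0 0 0 0 1; 18 -1 0 0 0 0 1; 22 -1.8 0 0 0 0 1; 25 -2.5 0 0 0 0 1; 28 -3.2 0 0 0 0 1; 28 -3.2 0 0 0 0 1'; python3 goto.py 40 .3 110 .588 .129 .013; python3 look.py 7 | grep " 0.13\| 0.12"
```

```text
time_s: 11.9
ee_pos: [0.564, 0.1362, 0.0133]
eef_rot: [-0.9, 0.225, -1.534]
force: [-0.6, -0.6, -0.5]
grip_width: 0.0007
shift [24.  -7.2 -0.3] rotvec [-0.2  0.2 -0.5] 1.0 q [ 0.11  0.43  2.09  2.06  0.14 -1.87] F [-0.6 -0.6 -0.5] t 11.9 w 0.0007271915519750956
scene bottle 0.62 [ 53. 106.  54.] base [0.5966 0.1254] lean [-0.005 -0.005] res 0.0011
top bottle 0.89 [53. 64. 45.] base [0.595  0.1259] lean [-0.     0.002] res 0.0004
```

```bash
python3 -m jog '-2 3.5 0 0 0 0 1; 2 2.5 0 0 0 0 1; 6 1.4 0 0 0 0 1; 10 0.4 0 0 0 0 1; 14 -0.6 0 0 0 0 1; 18 -1.6 0 0 0 0 1; 22 -2.5 0 0 0 0 1; 24 -3 0 0 0 0 1'; python3 goto.py 40 .3 110 .588 .129 .013; python3 look.py 8 | grep " 0.13\| 0.12\| 0.11"
```

```text
time_s: 12.77
ee_pos: [0.5878, 0.1333, 0.0133]
eef_rot: [-0.9, 0.225, -1.534]
force: [-1.5, -0.3, -0.4]
grip_width: 0.0005
shift [ 0.2 -4.3 -0.3] rotvec [-0.2  0.1 -0.5] 1.0 q [ 0.1   0.46  2.03  1.86  0.14 -1.67] F [-1.5 -0.3 -0.4] t 12.7667 w 0.00048500837635874564
scene bottle 0.57 [ 73.  110.5  57. ] base [0.6196 0.1218] lean [-0.001  0.002] res 0.0011
top bottle 0.87 [55.5 66.  46. ] base [0.6192 0.1234] lean [-0.004  0.001] res 0.0005
```

View pics/scene_8.png

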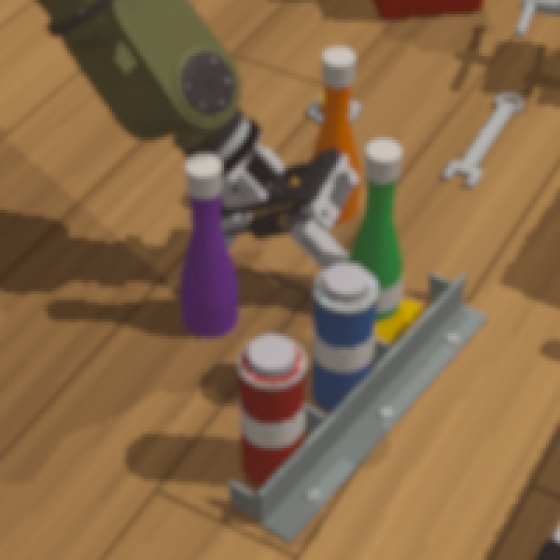

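View pics/top_8.png

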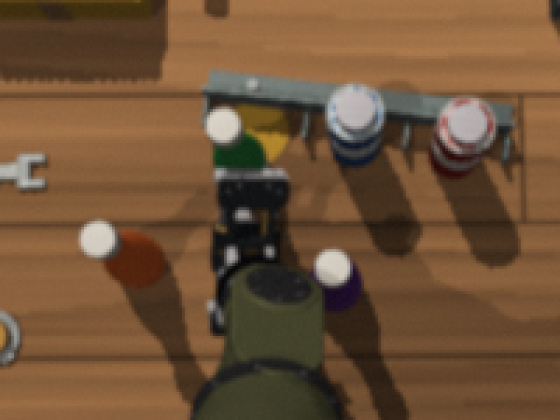

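```bash
cat > st3.py <<'E'
from arm2 import *
srch.FING=clr.FING=box(.008,.0115,-.097,0)
b0=np.array([.6194,.1226]);b1=np.array([.6597,.1092])
def ev(th,h,roll,b,hp,gap):
    T=T_of(th,h,roll);A=T.as_matrix();p=np.array([np.cos(hp),np.sin(hp),0])
    F=srch.FING@A.T;z0=-F[:,2].min()+.004;s=F@p;k=s>s.max()-1.5e-3;c=F[k].mean(0)
    t=np.array([*b,0])-p*(.028+gap+s.max()-c@p)-np.array([c[0],c[1],0]);t[2]=z0
    B=srch.BODY@A.T+t;Fw=F+t
    q=ik2(t,T,[[.15,.5,1.9,-.5,.3,-.5],[.15,.5,1.9,.2,.3,-1.3]])
    if q.cost>1e-5: return None
    d=dict(neck=dist(B,b),ora=min(dist(B,OR),dist(Fw,OR)),pur=min(dist(B,PU),dist(Fw,PU)),blue=min(dist(B,CB,1),dist(Fw,CB,1)),bench=B[:,2].min()-.01,apur=armclr(q.x,t,T,PU),aor=armclr(q.x,t,T,OR))
    return t,c[2]+z0,d,q.x
if __name__=="__main__":
    out=[]
    for th in(15,18,21,24,27):
      for h in(-.4,-.3,-.2,-.1,0,.1,.2):
        for roll in range(-40,41,10):
            m=9;
            for b,hp,g in((b0,-.32,.008),(b0,-.32,0),((b0+b1)/2,-.32,0),(b1,-.2,0)):
                r=ev(th,h,roll,b,hp,g)
                if r is None or r[1]>.02: m=-1;break
                m=min(m,*r[2].values())
                if m<.003: break
            if m>.003: out.append((m,th,h,roll))
    out.sort(reverse=True)
    for m,th,h,roll in out[:12]:
        print(round(m*1e3,1),th,h,roll)
        for b,hp,g in((b0,-.32,.008),(b1,-.2,0)):
            r=ev(th,h,roll,b,hp,g);print("   ",r[0].round(4),round(r[1]*1e3,1),{k:round(v*1e3) for k,v in r[2].items()},r[3].round(2))
E
python3 st3.py
```

```text
10.5 21 -0.3 30
    [0.5724 0.1325 0.0085] 12.9 {'neck': 21, 'ora': 11, 'pur': 16, 'blue': 114, 'bench': 62, 'apur': 63, 'aor': 12} [ 0.25  0.5   1.81 -0.37  0.54 -0.2 ]
    [0.6193 0.1133 0.0085] 12.9 {'neck': 12, 'ora': 57, 'pur': 27, 'blue': 67, 'bench': 62, 'apur': 55, 'aor': 29} [ 0.2   0.57  1.7  -0.32  0.57 -0.31]
10.2 18 -0.1 30
    [0.5732 0.1309 0.0079] 11.5 {'neck': 18, 'ora': 11, 'pur': 10, 'blue': 97, 'bench': 66, 'apur': 46, 'aor': 28} [ 0.2   0.5   1.8  -0.18  0.55 -0.6 ]
    [0.62   0.1117 0.0079] 11.5 {'neck': 10, 'ora': 61, 'pur': 23, 'blue': 47, 'bench': 66, 'apur': 44, 'aor': 49} [ 0.15  0.57  1.69 -0.14  0.59 -0.69]
9.9 18 -0.3 20
    [0.573  0.1312 0.0075] 10.9 {'neck': 20, 'ora': 10, 'pur': 20, 'blue': 102, 'bench': 70, 'apur': 60, 'aor': 15} [ 0.24  0.51  1.78 -0.28  0.6  -0.47]
    [0.6196 0.1111 0.0075] 11.0 {'neck': 11, 'ora': 59, 'pur': 31, 'blue': 52, 'bench': 70, 'apur': 56, 'aor': 38} [ 0.18  0.58  1.67 -0.24  0.63 -0.56]
9.8 24 -0.2 40
    [0.5726 0.1335 0.0095] 14.7 {'neck': 21, 'ora': 10, 'pur': 13, 'blue': 115, 'bench': 53, 'apur': 57, 'aor': 18} [ 
[... 2050 characters left out ...]
 62, 'apur': 46, 'aor': 37} [ 0.18  0.56  1.72 -0.26  0.54 -0.47]
7.8 15 -0.1 20
    [0.5752 0.1324 0.007 ] 9.4 {'neck': 16, 'ora': 8, 'pur': 20, 'blue': 80, 'bench': 74, 'apur': 49, 'aor': 28} [ 0.2   0.52  1.76 -0.13  0.62 -0.82]
    [0.621  0.1106 0.007 ] 9.7 {'neck': 8, 'ora': 58, 'pur': 22, 'blue': 30, 'bench': 74, 'apur': 49, 'aor': 56} [ 0.14  0.58  1.65 -0.1   0.66 -0.9 ]
7.5 15 -0.4 10
    [0.5734 0.1311 0.0066] 9.0 {'neck': 17, 'ora': 12, 'pur': 26, 'blue': 93, 'bench': 77, 'apur': 65, 'aor': 14} [ 0.23  0.53  1.74 -0.25  0.68 -0.59]
    [0.62   0.1111 0.0066] 9.0 {'neck': 8, 'ora': 62, 'pur': 33, 'blue': 43, 'bench': 77, 'apur': 65, 'aor': 42} [ 0.18  0.6   1.62 -0.22  0.71 -0.67]
```

```bash
python3 -m jog '-10 1.5 0 0 0 0 1; -20 3 0 0 0 0 1; -32 5 0 0 0 0 1; -44 7 0 0 0 0 1; -56 9 0 0 0 0 1; -68 11 0 0 0 0 1; -80 13 0 0 0 0 1; -92 15 0 0 0 0 1; -104 17 4 0 0 0 1; -115 18 10 0 0 0 1'; python3 goto.py 40 .3 110 .456 .154 .075
```

```text
time_s: 13.8
ee_pos: [0.4716, 0.1515, 0.0231]
eef_rot: [-0.901, 0.225, -1.534]
force: [1.2, 0.1, -0.3]
grip_width: 0.0011
shift [-15.6   2.5  51.9] rotvec [-0.2  0.1 -0.5] 1.0 q [ 0.2   0.27  2.31  2.63  0.15 -2.37] F [ 1.2  0.1 -0.3] t 13.8 w 0.0010613005995354125
```

```bash
python3 -m jog '-3 0 8 0 0 0 1; -5 0 17 0 0 0 1; -8 1 26 0 0 0 1; -11 1 35 0 0 0 1; -14 2 44 0 0 0 1; -17 3 54 0 0 0 1; -20 3 70 0 2 0 1; -24 3 90 0 4 0 1; -28 4 110 -1 6 0 1; -34 4 140 -3 10 0 1'; python3 goto.py 0 -.3 30 .42 .155 .2;python3 goto.py 20 -.3 30 .42 .155 .2
```

```text
time_s: 14.63
ee_pos: [0.456, 0.1809, 0.0961]
eef_rot: [-0.922, 0.294, -1.478]
force: [0.5, 1.1, -0.4]
grip_width: 0.0005
shift [-36.  -25.9 103.9] rotvec [-30.6  27.7  41.3] 58.0 q [ 0.22  0.05  2.29  0.97  0.19 -0.68] F [ 0.5  1.1 -0.4] t 14.6333 w 0.0005336402415765441
shift [-36.  -25.9 103.9] rotvec [-42.1  12.   34.1] 56.0 q [ 0.22  0.05  2.29  0.97  0.19 -0.68] F [ 0.5  1.1 -0.4] t 14.6333 w 0.0005336402415765441
```

```bash
python3 -m jog '-12 -5 20 0 0 0 1; -24 -12 50 -3 3 4 1; -36 -20 80 -6 6 8 1; -50 -26 104 -10 9 14 1; -50 -26 104 -15 13 20 1; -50 -26 104 -20 18 27 1; -50 -26 104 -25 23 34 1; -50 -26 104 -30.6 27.7 41.3 1; -50 -26 104 -30.6 27.7 41.3 1; -50 -26 104 -30.6 27.7 41.3 1'; python3 goto.py 0 -.3 30 .406 .155 .2;python3 goto.py 21 -.3 30 .46 .15 .16
```

```text
time_s: 15.47
ee_pos: [0.406, 0.1549, 0.2005]
eef_rot: [-1.564, 0.0, -0.829]
force: [-0.7, -1.4, -1.1]
grip_width: 0.0002
shift [ 0.   0.1 -0.5] rotvec [-0.3  0.3  0.3] 1.0 q [ 0.28  0.04  1.84  0.    1.26 -0.46] F [-0.7 -1.4 -1.1] t 15.4667 w 0.00016619083234794895
shift [ 54.   -4.9 -40.5] rotvec [ -6.5 -19.8   0.3] 21.0 q [ 0.28  0.04  1.84  0.    1.26 -0.46] F [-0.7 -1.4 -1.1] t 15.4667 w 0.00016619083234794895
```

```bash
python3 - <<'E'
from st3 import *
W=[(0,[.406,.155,.2]),(21,[.45,.148,.18]),(21,[.572,.1325,.15]),(21,[.572,.1325,.0095])]
q=[.28,.04,1.84,0,1.26,-.46]
for (a,x),(b,y) in zip(W,W[1:]):
    for u in np.linspace(0,1,6):
        t=np.array(x)+(np.array(y)-x)*u;T=T_of(a+(b-a)*u,-.3,30);s=ik2(t,T,[q]);q=s.x;B=srch.BODY@T.as_matrix().T+t;F=srch.FING@T.as_matrix().T+t
        print(t.round(3),q.round(2),round(s.cost,5),[round(1e3*min(dist(B,c),dist(F,c))) for c in(OR,PU,b0)],[round(1e3*armclr(q,t,T,c)) for c in(OR,PU,b0)])
E
```

```text
[0.406 0.155 0.2  ] [ 0.28  0.04  1.83 -0.    1.26 -0.47] 0.0 [105, 129, 186] [9000, 9000, 9000]
[0.415 0.154 0.196] [ 0.3   0.03  1.86 -0.04  1.19 -0.44] 0.0 [100, 123, 177] [182, 194, 230]
[0.424 0.152 0.192] [ 0.31  0.02  1.89 -0.09  1.12 -0.4 ] 0.0 [94, 118, 168] [180, 193, 231]
[0.432 0.151 0.188] [ 0.33  0.01  1.91 -0.15  1.04 -0.35] 0.0 [89, 112, 160] [176, 191, 232]
[0.441 0.149 0.184] [ 0.35  0.    1.94 -0.21  0.97 -0.3 ] 0.0 [83, 107, 151] [172, 189, 232]
[0.45  0.148 0.18 ] [ 0.37  0.    1.97 -0.29  0.9  -0.23] 0.0 [78, 103, 142] [167, 186, 231]
[0.45  0.148 0.18 ] [ 0.37  0.    1.97 -0.29  0.9  -0.23] 0.0 [78, 103, 142] [167, 186, 231]
[0.474 0.145 0.174] [ 0.34  0.06  1.93 -0.28  0.88 -0.26] 0.0 [68, 94, 118] [151, 171, 209]
[0.499 0.142 0.168] [ 0.31  0.11  1.88 -0.28  0.86 -0.28] 0.0 [63, 91, 93] [136, 157, 188]
[0.523 0.139 0.162] [ 0.29  0.17  1.83 -0.27  0.85 -0.31] 0.0 [61, 92, 71] [123, 145, 169]
[0.548 0.136 0.156] [ 0.27  0.22  1.78 -0.26  0.84 -0.33] 0.0 [66, 96, 47] [111, 135, 151]
[0.572 0.132 0.15 ] [ 0.25  0.28  1.73 -0.26  0.83 -0.35] 0.0 [76, 105, 22] [102, 127, 135]
[0.572 0.132 0.15 ] [ 0.25  0.28  1.73 -0.26  0.83 -0.35] 0.0 [76, 105, 22] [102, 127, 135]
[0.572 0.132 0.122] [ 0.25  0.31  1.76 -0.27  0.77 -0.33] 0.0 [48, 34, 22] [75, 105, 109]
[0.572 0.132 0.094] [ 0.25  0.35  1.78 -0.29  0.72 -0.3 ] 0.0 [24, 19, 18] [50, 86, 85]
[0.572 0.132 0.066] [ 0.25  0.4   1.79 -0.31  0.66 -0.28] 0.0 [16, 19, 11] [28, 73, 64]
[0.572 0.132 0.038] [ 0.25  0.45  1.81 -0.34  0.6  -0.24] 0.0 [8, 21, 8] [20, 68, 51]
[0.572 0.132 0.01 ] [ 0.25  0.5   1.82 -0.37  0.54 -0.2 ] 0.0 [10, 16, 8] [13, 63, 49]arm2.py:8: RuntimeWarning: invalid value encountered in divide
  n=(b-a)/np.linalg.norm(b-a);u=np.cross(n,[0,0,1]);u/=np.linalg.norm(u);v=np.cross(n,u)
```

```bash
python3 -m jog '11 -2 -5 -1.6 -5 0 1; 22 -4 -10 -3.2 -10 0 1; 33 -5 -15 -4.8 -15 0.2 1; 44 -7 -20 -6.5 -19.8 0.3 1; 68 -10 -26 -6.5 -19.8 0.3 1; 92 -13 -32 -6.5 -19.8 0.3 1; 117 -16 -38 -6.5 -19.8 0.3 1; 141 -19 -44 -6.5 -19.8 0.3 1; 166 -22 -50 -6.5 -19.8 0.3 1; 166 -22 -50 -6.5 -19.8 0.3 1'; python3 goto.py 21 -.3 30 .572 .1325 .010
```

```text
time_s: 16.3
ee_pos: [0.574, 0.1323, 0.149]
eef_rot: [-1.382, -0.314, -0.853]
force: [0.2, -0.8, -0.1]
grip_width: 0.0002
shift [  -2.     0.2 -139. ] rotvec [-0.  -0.1 -0. ] 0.0 q [ 0.25  0.28  1.73 -0.25  0.83 -0.35] F [ 0.2 -0.8 -0.1] t 16.3 w 0.00015918948386164163
```

```bash
python3 -m jog '-2 0 -16 0 0 0 1; -2 0 -32 0 0 0 1; -2 0 -48 0 0 0 1; -2 0 -64 0 0 0 1; -2 0 -80 0 0 0 1; -2 0 -96 0 0 0 1; -2 0 -112 0 0 0 1; -2 0 -127 0 0 0 1; -2 0 -138 0 0 0 1; -2 0 -139 0 0 0 1'; python3 goto.py 21 -.3 30 .572 .1325 .010; python3 look.py 9
```

```text
time_s: 17.13
ee_pos: [0.5707, 0.1322, 0.0081]
eef_rot: [-1.384, -0.313, -0.853]
force: [0.2, 0.3, -0.7]
grip_width: 0.0002
shift [1.3 0.3 1.9] rotvec [-0.  -0.2 -0. ] 0.0 q [ 0.25  0.5   1.82 -0.37  0.55 -0.21] F [ 0.2  0.3 -0.7] t 17.1333 w 0.00015947139157976195
scene bottle 0.97 [146.  87.  38.] base [0.5147 0.2331] lean [-0.001  0.005] res 0.0014
scene bottle 0.9 [85. 44. 94.] base [0.4879 0.0214] lean [-0.003 -0.002] res 0.0011
scene bottle 0.88 [ 63. 109.  54.] base [0.6197 0.1223] lean [-0. -0.] res 0.0011
top bottle 0.88 [46. 28. 45.] base [0.4862 0.0226] lean [0.003 0.002] res 0.0004
top bottle 0.57 [42. 57. 34.] base [0.6183 0.1236] lean [ 0.001 -0.   ] res 0.0005
```

View pics/scene_9.png

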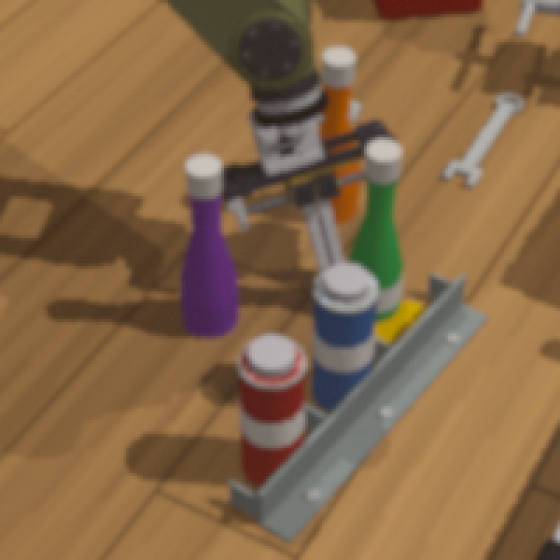

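View pics/top_9.png

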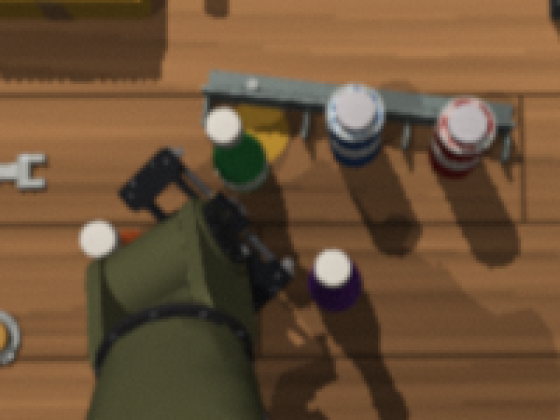

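```bash
python3 -m jog '3 1 1 0 0 0 1; 7 0 1 0 0 0 1; 11 -1.3 1 0 0 0 1; 15 -2.6 1 0 0 0 1; 19 -3.9 1 0 0 0 1; 22 -5 1 0 0 0 1; 24 -5.6 1 0 0 0 1; 24 -5.6 1 0 0 0 1'; python3 goto.py 21 -.3 30 .6193 .1133 .009; python3 look.py 10|grep " 0.11\| 0.12"
```

```text
time_s: 18.0
ee_pos: [0.5968, 0.1267, 0.0119]
eef_rot: [-1.38, -0.315, -0.854]
force: [-1.3, -0.2, 0.5]
grip_width: 0.0006
shift [ 22.5 -13.4  -2.9] rotvec [-0.  0. -0.] 0.0 q [ 0.23  0.53  1.75 -0.34  0.57 -0.26] F [-1.3 -0.2  0.5] t 18.0 w 0.0005530997801538744
scene bottle 0.73 [ 70. 110.  56.] base [0.6335 0.1173] lean [-0.001  0.002] res 0.0011
top bottle 0.63 [32.5 53.  29.5] base [0.6321 0.1187] lean [0.002 0.001] res 0.0004
```

```bash
python3 -m jog '4 -1.3 -2 0 0 0 1; 8 -2.6 -2 0 0 0 1; 11 -3.6 -2 0 0 0 1; 14 -4.6 -2 0 0 0 1; 16 -5.3 -2 0 0 0 1; 16 -5.3 -2 0 0 0 1'; python3 goto.py 21 -.3 30 .6193 .1133 .009; python3 look.py 11|grep " 0.11\| 0.12\| 0.10"
```

```text
time_s: 18.7
ee_pos: [0.6128, 0.1213, 0.0097]
eef_rot: [-1.381, -0.315, -0.854]
force: [-0.6, 0.4, 0.4]
grip_width: 0.0004
shift [ 6.5 -8.  -0.7] rotvec [-0.  0. -0.] 0.0 q [ 0.21  0.56  1.71 -0.33  0.57 -0.28] F [-0.6  0.4  0.4] t 18.7 w 0.00035699124480573403
scene bottle 0.96 [ 58. 106.  55.] base [0.6498 0.1118] lean [-0.     0.004] res 0.0011
top bottle 0.74 [27.5 53.  27. ] base [0.6483 0.1132] lean [0.001 0.002] res 0.0004
```

View pics/top_11.png

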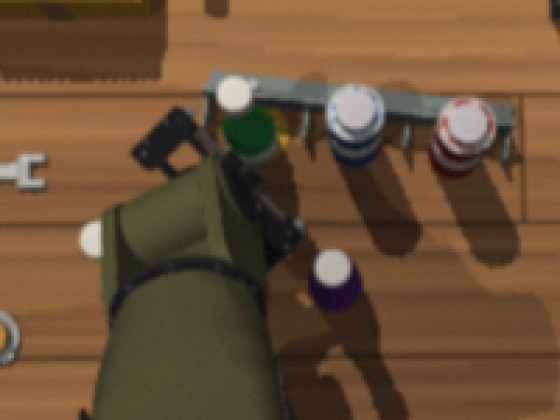

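```bash
python3 -m jog '2 -0.7 0 0 0 0 1; 4 -1.3 0 0 0 0 1; 6 -2 0 0 0 0 1; 8 -2.7 0 0 0 0 1; 9 -3 0 0 0 0 1; 9 -3 0 0 0 0 1'; python3 look.py 12|grep " 0.11\| 0.12\| 0.10"
```

```text
time_s: 19.4
ee_pos: [0.6217, 0.1184, 0.0099]
eef_rot: [-1.38, -0.315, -0.854]
force: [-0.9, 0.7, 0.7]
grip_width: 0.0003
scene bottle 0.7 [ 68. 105.  57.] base [0.6584 0.109 ] lean [0.002 0.004] res 0.0012
top bottle 0.77 [30. 55. 30.] base [0.6571 0.1104] lean [0.001 0.002] res 0.0004
```

```bash
python3 -m jog '1 -0.1 0 0 0 0 1; 2 -0.2 0 0 0 0 1; 2 -0.2 0 0 0 0 1'; python3 -m jog '0.7 0 0 0 0 0 1; 1.4 -0.1 0 0 0 0 1; 1.4 -0.1 0 0 0 0 1'; python3 look.py 13|grep " 0.11\| 0.12\| 0.10"
```

```text
time_s: 19.85
ee_pos: [0.6237, 0.1183, 0.01]
eef_rot: [-1.38, -0.315, -0.854]
force: [0.1, 0.3, -0.0]
grip_width: 0.0006
time_s: 20.1
ee_pos: [0.6248, 0.1183, 0.0098]
eef_rot: [-1.381, -0.315, -0.854]
force: [-4.8, 1.2, 1.8]
grip_width: 0.0006
scene bottle 0.56 [ 63. 105.  56.] base [0.6607 0.1085] lean [0.002 0.002] res 0.0011
top bottle 0.93 [33. 55. 29.] base [0.6595 0.11  ] lean [0.003 0.   ] res 0.0005
```

```bash
python3 -m jog '0.7 -0.1 0 0 0 0 1; 1.4 -0.2 0 0 0 0 1; 1.4 -0.2 0 0 0 0 1'; python3 look.py 14|grep " 0.11\| 0.12\| 0.10"
```

```text
time_s: 20.55
ee_pos: [0.6252, 0.1182, 0.0097]
eef_rot: [-1.383, -0.314, -0.853]
force: [-13.4, 3.0, 8.6]
grip_width: 0.0006
scene bottle 0.86 [ 61.5 105.   56. ] base [0.661  0.1086] lean [0.    0.002] res 0.0011
top bottle 0.96 [33. 54. 29.] base [0.6598 0.1096] lean [0.001 0.004] res 0.0004
```

Force rose to 13 N, so the bottle is seated against the wall, and it measures (0.660, 0.109), upright. I'll back off and lift clear.

```bash
python3 -m jog '-3 1 0 0 0 0 1; -8 2.5 0 0 0 0 1; -16 5 0 0 0 0 1; -24 7 4 0 0 0 1; -28 8 16 0 0 0 1; -30 8 32 0 0 0 1; -32 8 50 0 0 0 1; -34 9 70 0 0 0 1; -36 9 95 0 0 0 1; -38 9 120 0 0 0 1' ; python3 -m jog '0 0 25 0 0 0 1; 0 0 50 0 0 0 1; -30 5 60 0 0 0 1; -60 8 60 0 0 0 1; -90 10 60 0 0 0 1; -120 12 60 0 0 0 1; -150 15 60 0 0 0 1; -165 15 60 0 0 0 1; -165 15 60 0 0 0 1';python3 look.py 15; python3 - <<'E'
from station import *
from h import *
c=camera("top")
W=cloud(c)
for t in ["can_blue","can_red","jar","wrench","brush","radiator_cap"]:
    print(t,[(round(x["conf"],2),list(x["extent"])) for x in masks_of(t,"top")][:2])
E
```

```text
time_s: 21.58
ee_pos: [0.5863, 0.1274, 0.1308]
eef_rot: [-1.383, -0.314, -0.853]
force: [-0.1, 0.5, 0.1]
grip_width: 0.0005
time_s: 22.33
ee_pos: [0.419, 0.1426, 0.1912]
eef_rot: [-1.382, -0.314, -0.852]
force: [0.0, 0.1, 0.6]
grip_width: 0.0005
scene bottle 0.96 [85. 44. 91.] base [0.4876 0.0208] lean [-0.001  0.004] res 0.0012
scene bottle 0.8 [ 55. 100.  51.] base [0.6611 0.1086] lean [-0.     0.002] res 0.001
scene bottle 0.7 [133.  74.  12.] base [0.5144 0.2332] lean [-0.002  0.005] res 0.0012
top bottle 0.77 [37. 58. 32.] base [0.6595 0.1098] lean [0.002 0.003] res 0.0004
top bottle 0.69 [85. 42. 19.] base [0.513  0.2354] lean [0.002 0.001] res 0.0004
top bottle 0.57 [51. 34. 47.] base [0.4865 0.023 ] lean [ 0.    -0.003] res 0.0004
can_blue [(0.73, [238.5, 142.8, 256.3, 167.0])]
can_red [(0.72, [273.4, 145.5, 300.0, 173.9])]
jar [(0.77, [364.9, 206.9, 397.3, 231.7])]
wrench [(0.68, [80.7, 166.3, 136.4, 178.2])]
brush [(0.9, [351.8, 158.7, 415.0, 177.4]), (0.34, [190.9, 136.1, 302.8, 167.9])]
radiator_cap [(0.74, [110.1, 220.0, 128.9, 237.6])]
```

View pics/scene_15.png

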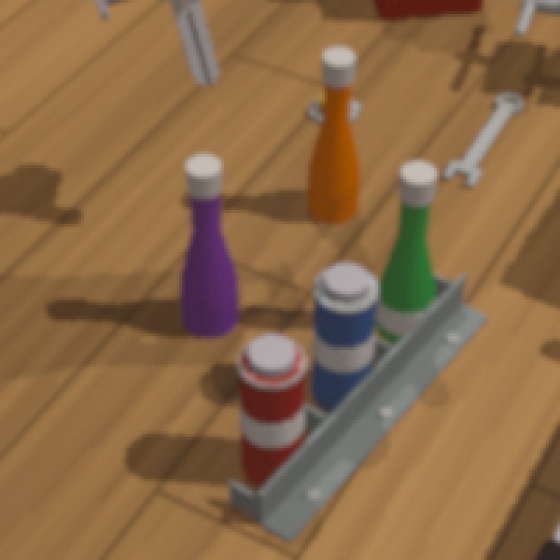

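View pics/top_15.png

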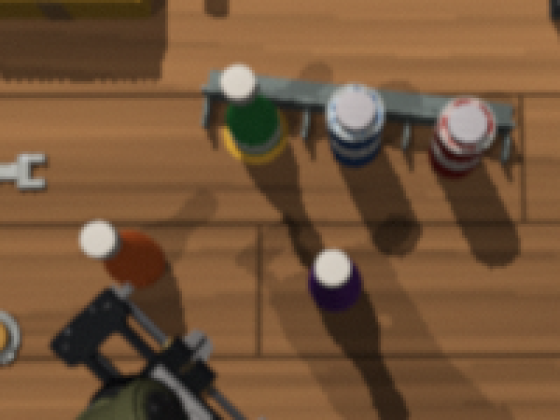

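The bottle stands on the disc at about (252,130) in the top crop, against the wall. Both cans and the look-alikes are unmoved, and the arm touches nothing.

```bash
python3 -c "
from station import *
print(hand_in())"
```

```text
the job is handed in; nothing more can be done
None
```

The green bottle is standing upright on the yellow disc, against the rail's back wall, and the job is handed in at about 22 s. `hand_in()` gives no verdict.

**What I did:** I pushed it low (about 10–18 mm up) with nearly shut fingertips, never between the fingers. It took three stages, because the gripper body is too wide to pass between the orange and purple look-alikes with the jaws across. For the middle stage I rolled the tool so its narrow side faced them.

**Last checks:**
- **Seating:** the push force rose to about 13 N over the last 0.5 mm, which shows the bottle met the wall.
- **Position:** after I backed off, the bottle was at (0.660, 0.109), against a goal of (0.660, 0.109). The two cameras differ by about 1.5 mm, within their calibration. Lean was below 0.005.
- **Everything else:** both look-alikes still measure where they were, within 1–2 mm. The cans, jar, wrench, brush and radiator cap are at the same place in the top picture, to within a few pixels.
- **Arm:** it is clear of everything.

**What went off plan:**
- Early on, joint 4 settled on its lower limit (-1.041 against the listed -1.04), so I moved to another posture.
- While lifting between stages, the tool drifted about 25 mm sideways in open space and touched nothing.

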